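Refit the oversize hatch of a detector module

ROBOT

A 6-joint arm with a two-finger parallel gripper is mounted at the origin on the work surface. World frame = base frame: x ahead of the robot, y to its left, z up, the work surface at z = 0. Lengths are in m, angles in rad, forces in N, time in s.
With the tool pointing down it reaches from about 0.25 to 0.725 m from the base axis. Payload 4 kg.
Tool frame: the origin (TCP) lies at the very end of the fingers, on their centre line; the grasp point (between the pads) lies 19 mm behind it; y points along the fingers, z is the direction in which the jaws open and shut, and the axes are right-handed (so a half turn about y gives the same grasp; the last joint's range is limited). The gripper opens to 85 mm and grips with 20 to 120 N. Pads are 22 mm wide; open, the fingers measure 114 mm over their backs; the gripper's body (76 mm by 85 mm) begins 54 mm behind the grasp point. The pads swing forward as they close: fully open they stand 13 mm farther back than shut.
Start: joints at [1.308, 0.241, 0.005, 1.335, 0, 1.571], TCP at [0.13, 0.483, 0.231] pointing down, gripper open.
Joint ranges: [-2.72, 2.72], [-1.05, 1.87], [-1.09, 1.28], [-1.99, 2.15], [-1.42, 1.44], [-3.14, 3.14]. Speed limits (rad/s): [2.79, 2.79, 3.14, 3.14, 3.14, 3.14].

INTERFACE

Orientations are given as a unit quaternion [x, y, z, w].
In Python, from workcell import bot gives the robot as it stands. The module is installed in compiled form; this text tells all that it offers.
- The arm moves only by the tool move_arm, never from a script. Its argument "increments" is a list of rows, each an object with "grip": the closure, from 0 (fully open) to 1 (shut); "linear": the shift along the tool's x, y, z scaled (see below), a list of three; "twist": the turn about the tool's y scaled (see below). A call has exactly 5 rows; each row shifts and turns the pose as measured when the row begins, along the tool's axes as they then stand; what a row does not reach is not made up. The controller multiplies each number of a shift by 0.2 m and each number of a turn by 2 rad. A row lasts 1/10 s, in which the tool goes at most 50 mm and 8.59 degrees, less where a joint would pass 70% of its speed; a pose out of reach is approached as far as the arm can. A call with a number of a shift or a turn outside -1 to 1 is refused whole. A call with a gripper value outside its range is refused whole. The fingers move at their own pace and stop on an object; the grip force is fixed at half the most. Time passes only in rows, so rows that do not move let the fingers close, or fill a call up. It gives the time, the measured TCP pose, the force and the opening at its end, in the units of the state.
- bot.get_obs(): the state, without advancing time (a new reading comes with each control period).
- bot.camera(name): name is "scene" or "top"; returns (picture, depth): 384x512x3 uint8, blue, green, red; 384x512 float32, m along the optical axis (not along the pixel's ray), 0 where there is no reading.
- bot.camera_params(name): a dict with "camera_matrix" (3x3 intrinsics, pixels), "rvec" (rotation vector, rad) and "tvec" (3), from world to camera coordinates, as OpenCV has them. Camera axes: x right, y down, z forward; pixel columns grow to the right and rows downward; lengths in m; the calibration is good to about 2 mm. A picture is of the moment at which its call begins. camera_params takes no time and is no camera call.
- bot.job_done(): hands the job in, once; it reports no verdict.
The state is a dict: "clock": time; "joint_pos": joint angles; "joint_vel": joint speeds; "tau": joint torques, N m; "eef_pos": TCP position; "tool_rot": TCP orientation; "ft_force": force on the tool from outside, world axes, zero at the start; "ft_torque": the same for the moment, N m; "grip_width": finger opening in m.
Only numpy, scipy, OpenCV 4.12 (cv2) and the standard library are available. Lean on these libraries where they do the work, as an engineer would, in place of code of your own. Each camera call takes 0.05 s, during which the arm holds its last target. There are 200 camera calls.

TASK

Refit the loose cover hatch in the top of the low instrument housing. The hatch is longer than the opening: pick it up by its upright grip, tilt one end down through the opening and deep in under the wide deck, let the other end down through the opening, then draw the hatch back towards the narrow rim until you feel it come up against the hidden stop, so that it settles fully home, flat on its ledges under both decks, and let go of it. Work gently: never push the hatch against the housing with more than about 25 N, do not lean on the housing with the gripper, and leave the other things on the bench where they are.

Things in the scene. Friction and masses are not known exactly. Their poses are not given: they have to be found in the camera images.
- hatch_grip (a point): Point on the grip of the loose hatch: a flat beige plate 90 (x) x 156 (y) x 5 mm, 0.2 to 0.5 kg, lying on the bench, same either way round. Grip: grey upright rib at its middle, 40 mm along x, 12 mm thick along y (pinch along y), 60 mm tall above the plate. The point is 50 mm above the plate's underside, 15 mm below the rib's top, mid-rib. z up, y along the plate's long side.
- housing: Low beige instrument housing fixed to the bench, 150 (x) x 245 (y) x 69 mm high, with an opening 98 (x) x 124 (y) mm in its top. Origin on the bench under the opening's centre, z up, y towards the wide deck. Cavity below 98 mm wide (x). Steel ledges 12 mm wide along both long sides, tops 40 mm above the bench: the hatch finally lies on them, underside at 40 mm.
- deck_edge (a point): Middle of the opening's +y edge, on top (69 mm high), 62 mm from the opening's centre. From here the wide deck (88 mm, 4 mm thick, underside at 65 mm) overhangs a pocket 40 mm deep in y, to a solid wall. Hidden in the pocket is a shoulder, top 45 mm above the bench, from 17 mm (+-9, see rim_edge) beyond the edge to the wall. A vial stands on the far part of the deck.
- rim_edge (a point): Middle of the opening's -y edge, on top. The narrow rim (33 mm, 4 mm thick) overhangs a pocket with a hidden upright stop (to 64 mm high), its face 17 mm beyond the edge. Stop and shoulder are one locked piece set up to 9 mm either way along y, unmeasured: find it by feel. The hatch has 2.5 mm play between them; not drawn back to the stop, its end stays perched on the shoulder.
- vial: Small amber jar 26 mm wide, 40 mm tall, standing on the housing's wide deck; origin at its foot. Leave alone.
- beaker: Glass beaker 70 mm wide, 85 mm tall; origin at its foot. Leave alone.
- reagent: Brown reagent bottle 72 mm wide, 150 mm tall; origin at its foot. Leave alone.
- fitting: Small steel end fitting, a cylinder 22 mm wide, 30 mm tall, standing between housing and hatch; origin at its foot. Leave alone.
- spanner: Spanner lying beyond the housing; origin under its middle. Leave alone.
- jar: White plastic jar 50 mm wide, 60 mm tall; origin at its foot. Leave alone.
- cartridge: Grey block-shaped cartridge 30 x 90 x 30 mm; origin at its foot. Leave alone.
Not all that is in view belongs to the job. What is shaped like the part that bears hatch_grip but green is not meant.

How it is judged:
At the end, for the whole second after the job is handed in: The hatch lies at rest flat on the ledges (within 0.014 rad of level, its underside within about 1.2 mm above and 2 mm below ledge height), its centre within 13 mm of the opening's centre along y and 6 mm across, so that both ends lie under the overhangs (z of hatch_grip in the frame of housing between 0.088 and 0.0912 m and angle between hatch_grip's own z axis and vertical below 0.014 rad and y of hatch_grip in the frame of housing between -0.013 and 0.013 m and x of hatch_grip in the frame of housing between -0.006 and 0.006 m and linear speed of hatch below 0.01 m/s); the robot touches nothing.
It fails at once if the hatch is pushed or knocked against the housing (or its stop) with more than 45 N (contact force between hatch and housing above 45 N).
It fails at once if the gripper presses on the housing with more than 15 N (contact force between the arm and housing above 15 N).
It fails at once if the gripper presses on the housing with more than 15 N (contact force between the fingers and housing above 15 N).
It fails at once if a bystander is moved by more than 30 mm (distance of any of vial, beaker, reagent, fitting, spanner, jar, cartridge from where it was at the start of the episode above 0.03 m).
It also fails if it takes over 48 s, if anything falls off the work surface, if the arm or the gripper's body presses on something with over 40 N, if the wrist force passes 120 N, or if a joint passes its speed limit or range.

## Working session

There is one attempt and no reset: what is moved stays moved. The work goes in short steps, Python scripts to look and compute and a tool call to move; the robot and the scene stay as the last step left them, time stands still between calls to the robot, and variables do not carry over. Pictures are saved under pics/ and viewed, about 8 in all and at most 12, crops included, and the job is handed in when it is done.

Besides the shell and the picture viewer there is one more tool, called as name([rows], argument=value, ...), one row to a line, values as JSON. move_arm: Moves the arm, as the interface text tells. Its arguments: {"type":"object","properties":{"increments":{"type":"array"}},"required":["increments"]}

```bash
mkdir -p pics; ls
python3 - <<'E'
from workcell import bot
import cv2,numpy as np
o=bot.get_obs(); print({k:np.round(v,3) for k,v in o.items()})
ims=[]
for n in("scene","top"):
    p,d=bot.camera(n); np.savez(f"{n}0.npz",p=p,d=d); cv2.imwrite(f"pics/{n}0.png",p)
    c=bot.camera_params(n); print(n,c)
E
```

```text
pics
{'clock': np.float64(0.0), 'joint_pos': array([1.308, 0.241, 0.004, 1.335, 0.   , 1.571]), 'joint_vel': array([ 0.   , -0.001,  0.   , -0.   , -0.   ,  0.001]), 'tau': array([ 2.0000e-03, -3.7232e+01,  2.5241e+01,  1.7000e-02,  0.0000e+00,
       -0.0000e+00]), 'eef_pos': array([0.13 , 0.482, 0.23 ]), 'tool_rot': array([ 0.702, -0.093,  0.093, -0.7  ]), 'ft_force': array([ 1.205, -0.89 , -0.167]), 'ft_torque': array([ 0.027, -0.006, -0.009]), 'grip_width': np.float64(0.086)}
scene {'camera_matrix': array([[425.56096641,   0.        , 257.43419654],
       [  0.        , 425.56096641, 183.48565744],
       [  0.        ,   0.        ,   1.        ]]), 'rvec': array([ 2.07987644,  1.19291894, -0.48910089]), 'tvec': array([-0.21364436, -0.26586966,  1.47551934])}
top {'camera_matrix': array([[364.77040885,   0.        , 252.90287366],
       [  0.        , 364.77040885, 197.47699077],
       [  0.        ,   0.        ,   1.        ]]), 'rvec': array([ 2.19154894, -2.17962576,  0.12835494]), 'tvec': array([-0.0567789 ,  0.47405752,  0.90258702])}
```

View pics/scene0.png

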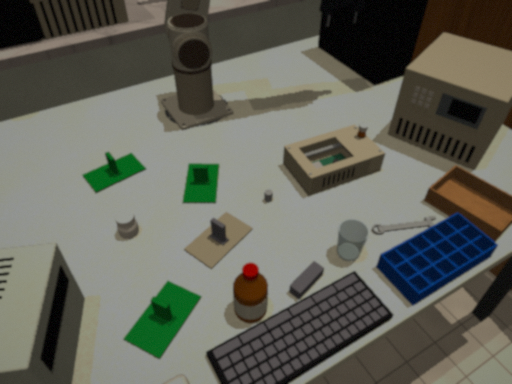

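View pics/top0.png

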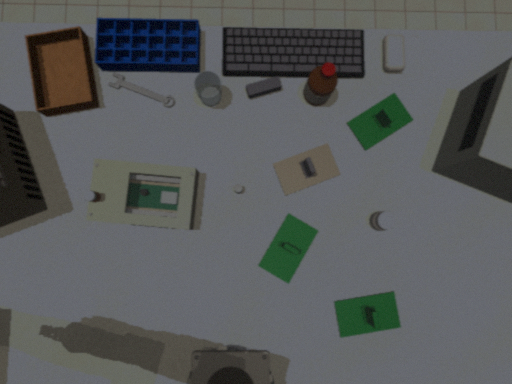

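Scene: beige hatch at (219,240) and housing at (333,160). Top: hatch at (307,168), housing at (143,194) with its vial side to the left, fitting at (239,188). Next I'll measure the hatch and housing from the top view.

```bash
cat > h.py <<'E'
import cv2,numpy as np
from workcell import bot
from scipy.spatial.transform import Rotation as R
def cam(n):
    c=bot.camera_params(n); return c["camera_matrix"],cv2.Rodrigues(c["rvec"])[0],np.ravel(c["tvec"])
def cast(n,uv,z):
    K,Rm,t=cam(n); uv=np.atleast_2d(uv).astype(float)
    r=np.c_[uv,np.ones(len(uv))]@np.linalg.inv(K).T@Rm; o=-Rm.T@t
    return o+r*((z-o[2])/r[:,2])[:,None]
def cloud(n,d):
    K,Rm,t=cam(n); v,u=np.mgrid[:d.shape[0],:d.shape[1]]
    p=np.stack([(u-K[0,2])/K[0,0]*d,(v-K[1,2])/K[1,1]*d,d],-1)
    return (p-t)@Rm
def proj(n,P):
    K,Rm,t=cam(n); q=(np.atleast_2d(P)@Rm.T+t)@K.T; return q[:,:2]/q[:,2:]
E
python3 - <<'E'
from h import *
np.set_printoptions(precision=4,suppress=True)
f=np.load("top0.npz");p,d=f["p"],f["d"]
W=cloud("top",d); hsv=cv2.cvtColor(p,cv2.COLOR_BGR2HSV)
for uv in [(307,180),(285,175),(307,165),(115,190),(143,194),(239,188),(220,150)]: print(uv,p[uv[1],uv[0]],hsv[uv[1],uv[0]],W[uv[1],uv[0]])
# hatch: beige mask in roi
def rect(mask,z,name):
    cs,_=cv2.findContours(mask,cv2.RETR_CCOMP,cv2.CHAIN_APPROX_NONE)
    cs=sorted(cs,key=cv2.contourArea)[::-1][:3]
    for c in cs:
        if cv2.contourArea(c)<150: continue
        w=cast("top",c[:,0,:],z)[:,:2]
        (cx,cy),(a,b),th=cv2.minAreaRect((w*1000).astype(np.float32)); print(name,cv2.contourArea(c),cx,cy,a,b,th)
m=np.zeros(d.shape,np.uint8); roi=np.s_[135:205,265:350]
m[roi]=((hsv[roi][...,1]>45)).astype(np.uint8)*255
rect(m,.005,"hatch")
H=np.zeros(d.shape,np.uint8); roi=np.s_[145:240,75:210]
H[roi]=((W[roi][...,2]>.06)&(W[roi][...,2]<.08)).astype(np.uint8)*255
rect(H,.069,"housing")
t=np.zeros(d.shape,np.uint8); roi=np.s_[145:195,290:330]
t[roi]=((W[roi][...,2]>.05)).astype(np.uint8)*255
rect(t,.065,"rib")
v=np.hstack([cv2.resize(x[120:250,70:350],None,fx=2.8,fy=2.8,interpolation=0) for x in [p]])
vm=cv2.resize((m|H|t)[120:250,70:350],None,fx=2.8,fy=2.8,interpolation=0)
cv2.imwrite("pics/a.png",np.vstack([np.clip(v*1.8,0,255).astype(np.uint8)[:300],cv2.cvtColor(vm,8)[:300]]))
E
```

```text
(307, 180) [ 80  92 100] [ 18  51 100] [ 0.5231 -0.196   0.0018]
(285, 175) [ 82  94 103] [ 17  52 103] [ 0.5351 -0.1378  0.0068]
(307, 165) [38 40 37] [70 19 40] [ 0.5522 -0.1864  0.0593]
(115, 190) [ 93 106 104] [ 35  31 106] [0.4862 0.278  0.0656]
(143, 194) [41 45 43] [45 23 45] [0.4808 0.2214 0.0279]
(239, 188) [103 103 103] [  0   0 103] [ 0.4977 -0.0188  0.0276]
(220, 150) [109 105 101] [105  19 109] [ 0.6018  0.0324 -0.0035]
hatch 1705.0 552.4070434570312 -193.86044311523438 85.82125091552734 150.44590759277344 21.690614700317383
hatch 290.5 555.29638671875 -197.8546600341797 59.43655014038086 42.741554260253906 22.736238479614258
housing 6175.5 478.1830139160156 215.05703735351562 245.91880798339844 149.5813446044922 85.06619262695312
housing 2162.0 475.388916015625 187.66519165039062 126.94786834716797 101.65250396728516 85.02392578125
```

View pics/a.png

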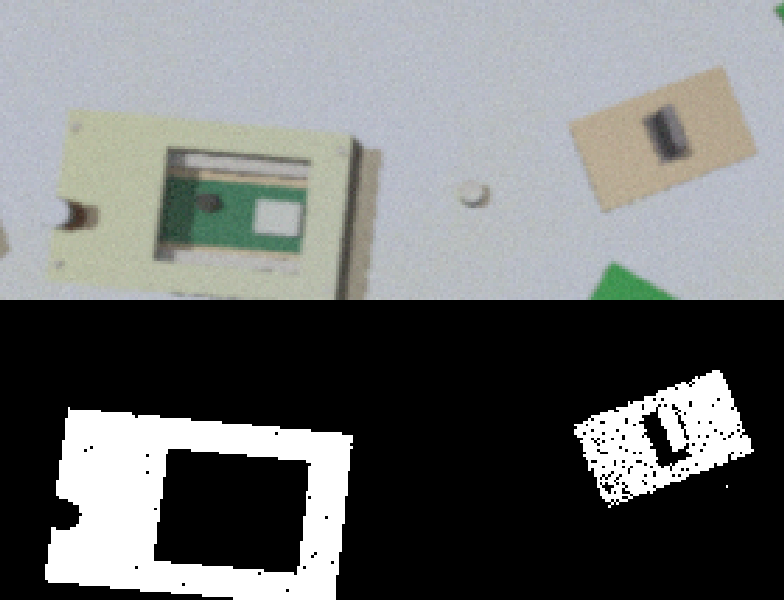

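Heights and sizes agree with the given ones: opening 127×102 mm, housing 246×150 mm, hatch about 88×153 mm with half-pixel bias. Housing origin is about (0.4754, 0.1877) with yaw −4.95°. Hatch is at about (0.552, −0.194) with yaw 21.7°. No tilt can be commanded directly, so I'll pinch the rib's ends along hatch x, which leaves pitch about the pads possible.

```bash
cat >> h.py <<'E'
def az(Rm): return np.degrees(np.arctan2(Rm[1,2],Rm[0,2]))
def plan(tgt,taz=None,step=.046,n=5,grip=0):
    o=bot.get_obs(); p=np.array(o["eef_pos"]); Rm=R.from_quat(o["tool_rot"]); tgt=np.array(tgt,float)
    print("t%.2f"%o["clock"],"p",np.round(p,4),"az %.1f"%az(Rm.as_matrix()),"ydir",np.round(Rm.as_matrix()[:,1],3),"F",np.round(o["ft_force"],1),"T",np.round(o["ft_torque"],2),"w %.4f"%o["grip_width"],"q",np.round(o["joint_pos"],2))
    left=0 if taz is None else -np.radians((taz-az(Rm.as_matrix())+180)%360-180)
    rows=[]
    for i in range(n):
        k=min(n-i,10); d=tgt-p; L=np.linalg.norm(d); d=d*min(1,step/max(L,1e-9))
        tw=np.clip(left,-.148,.148)
        l=np.round(Rm.as_matrix().T@d/.2,3); tq=round(tw/2,3)
        rows.append('{"grip":%g,"linear":[%g,%g,%g],"twist":%g}'%(grip,*l,tq))
        p=p+d; left-=tw; Rm=Rm*R.from_rotvec([0,tw,0])
    print("["+",".join(rows)+"]"); print("left",np.round(np.linalg.norm(tgt-p),3),"tw",round(left,3))
ORG=np.array([.4754,.1877,0]); YAW=-4.95
HR=R.from_euler("z",YAW,degrees=True).as_matrix()
def hs(p): return HR.T@(np.array(p)-ORG)   # world->housing
def wd(p): return ORG+HR@np.array(p)
E
python3 -c "
from h import *
plan([.5524,-.1939,.2],21.7)"
```

```text
t0.10 p [0.1297 0.4823 0.2305] az 74.9 ydir [-0.    -0.002 -1.   ] F [ 1.1  0.  -0.6] T [-0.03 -0.01  0.01] w 0.0853 q [1.31 0.24 0.   1.34 0.   1.57]
[{"grip":0,"linear":[0.168,0.009,-0.157],"twist":0.074},{"grip":0,"linear":[0.19,0.009,-0.13],"twist":0.074},{"grip":0,"linear":[0.207,0.009,-0.101],"twist":0.074},{"grip":0,"linear":[0.219,0.009,-0.069],"twist":0.074},{"grip":0,"linear":[0.227,0.009,-0.036],"twist":0.074}]
left 0.568 tw 0.189
```

move_arm([
  {"grip": 0, "linear": [0.168, 0.009, -0.157], "twist": 0.074},
  {"grip": 0, "linear": [0.19, 0.009, -0.13], "twist": 0.074},
  {"grip": 0, "linear": [0.207, 0.009, -0.101], "twist": 0.074},
  {"grip": 0, "linear": [0.219, 0.009, -0.069], "twist": 0.074},
  {"grip": 0, "linear": [0.227, 0.009, -0.036], "twist": 0.074},
])

```text
clock: 0.6
eef_pos: [0.2508, 0.2842, 0.2183]
tool_rot: [0.62, -0.343, 0.343, -0.617]
ft_force: [0.7, 0.2, -0.4]
grip_width: 0.0856
```

```bash
python3 -c "
from h import *
plan([.5524,-.1939,.2],21.7,.05)"
```

```text
t0.60 p [0.2508 0.2842 0.2183] az 32.0 ydir [-0.002 -0.004 -1.   ] F [ 0.7  0.2 -0.4] T [ 0.02 -0.1  -0.03] w 0.0856 q [ 0.85  0.01 -0.3   1.27 -0.    1.86]
[{"grip":0,"linear":[0.25,0.009,0.001],"twist":0.074},{"grip":0,"linear":[0.247,0.009,0.038],"twist":0.016},{"grip":0,"linear":[0.246,0.009,0.046],"twist":0},{"grip":0,"linear":[0.246,0.009,0.046],"twist":0},{"grip":0,"linear":[0.246,0.009,0.046],"twist":0}]
left 0.316 tw 0.0
```

move_arm([
  {"grip": 0, "linear": [0.25, 0.009, 0.001], "twist": 0.074},
  {"grip": 0, "linear": [0.247, 0.009, 0.038], "twist": 0.016},
  {"grip": 0, "linear": [0.246, 0.009, 0.046], "twist": 0},
  {"grip": 0, "linear": [0.246, 0.009, 0.046], "twist": 0},
  {"grip": 0, "linear": [0.246, 0.009, 0.046], "twist": 0},
])

```text
clock: 1.1
eef_pos: [0.3807, 0.0706, 0.2092]
tool_rot: [0.586, -0.398, 0.399, -0.583]
ft_force: [0.9, 1.2, -0.1]
grip_width: 0.0855
```

```bash
python3 -c "
from h import *
plan([.5524,-.1939,.18],21.7,.05,n=10)"
```

```text
t1.10 p [0.3807 0.0706 0.2092] az 21.4 ydir [-0.002 -0.004 -1.   ] F [ 0.9  1.2 -0.1] T [ 0.06 -0.08 -0.04] w 0.0855 q [ 0.19  0.03 -0.3   1.24 -0.    1.38]
[{"grip":0,"linear":[0.244,0.024,0.05],"twist":-0.002},{"grip":0,"linear":[0.244,0.024,0.049],"twist":0},{"grip":0,"linear":[0.244,0.024,0.049],"twist":0},{"grip":0,"linear":[0.244,0.024,0.049],"twist":0},{"grip":0,"linear":[0.244,0.024,0.049],"twist":0},{"grip":0,"linear":[0.244,0.024,0.049],"twist":0},{"grip":0,"linear":[0.081,0.008,0.016],"twist":0},{"grip":0,"linear":[0,0,0],"twist":0},{"grip":0,"linear":[0,0,0],"twist":0},{"grip":0,"linear":[0,0,0],"twist":0}]
left 0.0 tw 0.0
```

move_arm([
  {"grip": 0, "linear": [0.244, 0.024, 0.05], "twist": -0.002},
  {"grip": 0, "linear": [0.244, 0.024, 0.049], "twist": 0},
  {"grip": 0, "linear": [0.244, 0.024, 0.049], "twist": 0},
  {"grip": 0, "linear": [0.244, 0.024, 0.049], "twist": 0},
  {"grip": 0, "linear": [0.244, 0.024, 0.049], "twist": 0},
])

```text
clock: 1.6
eef_pos: [0.5134, -0.14, 0.185]
tool_rot: [0.585, -0.398, 0.398, -0.584]
ft_force: [1.0, 0.8, 0.2]
grip_width: 0.0853
```

move_arm([
  {"grip": 0, "linear": [0.244, 0.024, 0.049], "twist": 0},
  {"grip": 0, "linear": [0.15, 0.02, 0.03], "twist": 0},
  {"grip": 0, "linear": [0, 0, 0], "twist": 0},
  {"grip": 0, "linear": [0, 0, 0], "twist": 0},
  {"grip": 0, "linear": [0, 0, 0], "twist": 0},
])

```text
clock: 2.1
eef_pos: [0.5567, -0.214, 0.1704]
tool_rot: [0.584, -0.403, 0.398, -0.581]
ft_force: [-0.4, -0.2, 0.5]
grip_width: 0.0855
```

Run:
```python
from h import *
plan([.5524,-.1939,.10],21.7,.04,n=5)
f=np.load("scene0.npz");p,d=f["p"],f["d"];W=cloud("scene",d)
r=np.s_[205:260,195:250]; w=W[r].reshape(-1,3); s=w[(w[:,2]>.055)&(w[:,2]<.075)]; print("rib top pts",len(s),s.mean(0))
print("proj rib top",proj("scene",[.5524,-.1939,.065]))
cv2.imwrite("pics/b.png",cv2.resize(p[190:290,160:300],None,fx=4,fy=4,interpolation=2))
```

```text
t2.10 p [ 0.5567 -0.214   0.1704] az 21.1 ydir [-0.008  0.    -1.   ] F [-0.4 -0.2  0.5] T [ 0.04  0.05 -0.01] w 0.0855 q [-0.37  0.47  0.17  1.28 -0.    0.84]
[{"grip":0,"linear":[-0.055,0.192,0.01],"twist":-0.006},{"grip":0,"linear":[-0.046,0.16,0.009],"twist":0},{"grip":0,"linear":[0,0,0],"twist":0},{"grip":0,"linear":[0,0,0],"twist":0},{"grip":0,"linear":[0,0,0],"twist":0}]
left 0.0 tw 0.0
rib top pts 88 [ 0.55861355 -0.19345037  0.06158629]
proj rib top [[216.31773663 220.68837678]]
```

View pics/b.png

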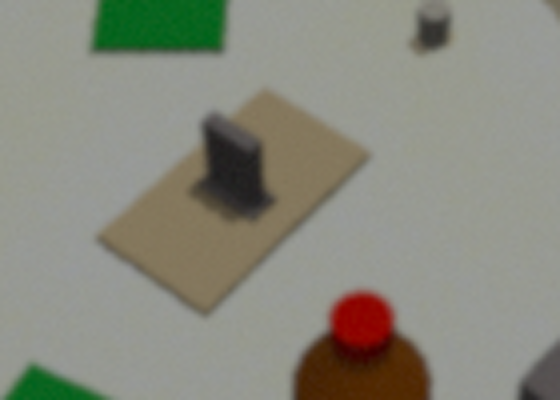

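The crop shows the rib top at about (232,132) and the plate corners at (265,90), (370,153), (205,315) and (97,238). I'll cross-check the hatch position with these.

Run:
```python
from h import *
np.set_printoptions(precision=4,suppress=True)
c=np.array([[265,90],[370,153],[205,315],[97,238]])/4+[160,190]-.4
w=cast("scene",c,.005); print(w, w.mean(0)); e=w[0]-w[3]; print("long edge",np.linalg.norm(e),np.degrees(np.arctan2(e[1],e[0])), np.linalg.norm(w[0]-w[1]))
print("rib",cast("scene",np.array([[204,115],[260,150],[232,132]])/4+[160,190]-.4,.065))
f=np.load("top0.npz");p=f["p"]; r=p[145:195,285:335]; cv2.imwrite("pics/c.png",cv2.resize(np.clip(r*2.,0,255).astype(np.uint8),None,fx=10,fy=10,interpolation=2))
```

```text
[[ 0.4904 -0.1385  0.005 ]
 [ 0.5714 -0.1056  0.005 ]
 [ 0.6291 -0.2504  0.005 ]
 [ 0.5462 -0.2824  0.005 ]] [ 0.5593 -0.1942  0.005 ]
long edge 0.1543585852143929 111.21767328573999 0.0874633928241497
rib [[ 0.5389 -0.2025  0.065 ]
 [ 0.58   -0.1859  0.065 ]
 [ 0.5593 -0.194   0.065 ]]
```

View pics/c.png

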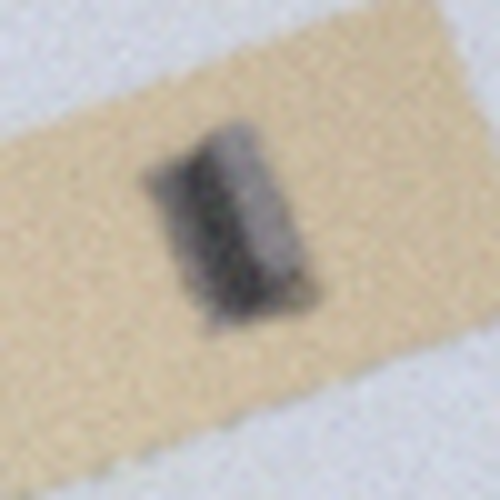

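Run:
```python
from h import *
np.set_printoptions(precision=4,suppress=True)
print("rib top cam",cast("top",[[310.1,164.5]],.065), "proj of scene est in top",proj("top",[[.5593,-.194,.065],[.5593,-.194,.005]]))
f=np.load("top0.npz");p,d=f["p"],f["d"];hsv=cv2.cvtColor(cv2.GaussianBlur(p,(3,3),0),cv2.COLOR_BGR2HSV)
m=np.zeros(d.shape,np.uint8);r=np.s_[135:205,265:350];m[r]=(hsv[r][...,1]>32)*255
cs,_=cv2.findContours(m,0,1);c=max(cs,key=cv2.contourArea);b=cv2.boxPoints(cv2.minAreaRect(c));w=cast("top",b,.005);print("top corners px",b,"\n",w.mean(0),cv2.minAreaRect(c))
f=np.load("scene0.npz");p,d=f["p"],f["d"]
W=cloud("scene",d);print("scene depth bench z",np.median(W[230:240,150:180,2]), "top bench",np.median(cloud("top",np.load("top0.npz")["d"])[230:250,100:200,2]))
print("housing edges proj in scene",proj("scene",[wd([x,y,.069]) for x,y in [(-75,-95),(75,-95),(75,150),(-75,150)] for x,y in [(x/1000,y/1000)]]))
cv2.imwrite("pics/d.png",cv2.resize(p[115:205,270:400],None,fx=5,fy=5,interpolation=2))
```

```text
rib top cam [[ 0.5525 -0.193   0.065 ]] proj of scene est in top [[310.4827 161.7642]
 [306.3067 166.1202]]
top corners px [[273.118  163.7319]
 [327.1662 142.7131]
 [339.2332 173.7426]
 [285.185  194.7614]] 
 [ 0.5526 -0.1939  0.005 ] ((306.17559814453125, 168.7372589111328), (33.293277740478516, 57.99140930175781), 68.74949645996094)
scene depth bench z -0.0019954833923684348 top bench -0.0011424691503838236
housing edges proj in scene [[282.6853 144.3458]
 [309.3506 176.8095]
 [383.9599 151.7564]
 [353.3669 123.0862]]
```

View pics/d.png

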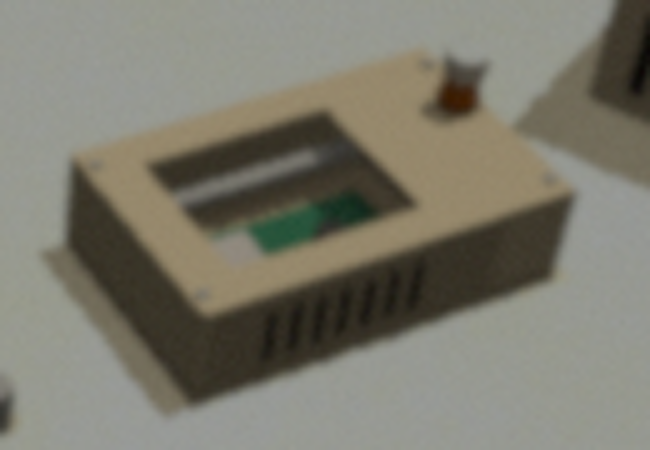

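All four housing corners sit about (+1.6, +1.8) px from where the top-camera estimate projects. The hatch shows the same offset, so the two cameras have a constant disagreement of about 6 mm in x. I'll settle it using the gripper's known pose.

Run:
```python
from h import *
o=bot.get_obs(); P=np.array(o["eef_pos"]); M=R.from_quat(o["tool_rot"]).as_matrix()
out=[]
for n,(u0,v0) in (("scene",(150,110)),("top",(240,100))):
    p,d=bot.camera(n); np.savez(n+"1.npz",p=p,d=d)
    q=proj(n,[P,P+M[:,2]*.0427,P-M[:,2]*.0427]); print(n,q,"crop",(q-[u0,v0])*3)
    c=cv2.resize(np.clip(p[v0:v0+180,u0:u0+133]*(1.5),0,255).astype(np.uint8),None,fx=3,fy=3,interpolation=2)
    out.append(c)
cv2.imwrite("pics/e.png",np.hstack(out)); print(P)
```

```text
scene [[206.32257034 194.04724586]
 [220.82137305 203.06759635]
 [192.38502391 185.37607789]] crop [[168.96771101 252.14173758]
 [212.46411914 279.20278906]
 [127.15507174 226.12823366]]
top [[328.56634018 153.78921442]
 [321.24461518 135.71366782]
 [335.95582537 172.03204434]] crop [[265.69902054 161.36764326]
 [243.73384554 107.14100346]
 [287.86747611 216.09613303]]
[ 0.55668975 -0.21401365  0.17042627]
```

View pics/e.png

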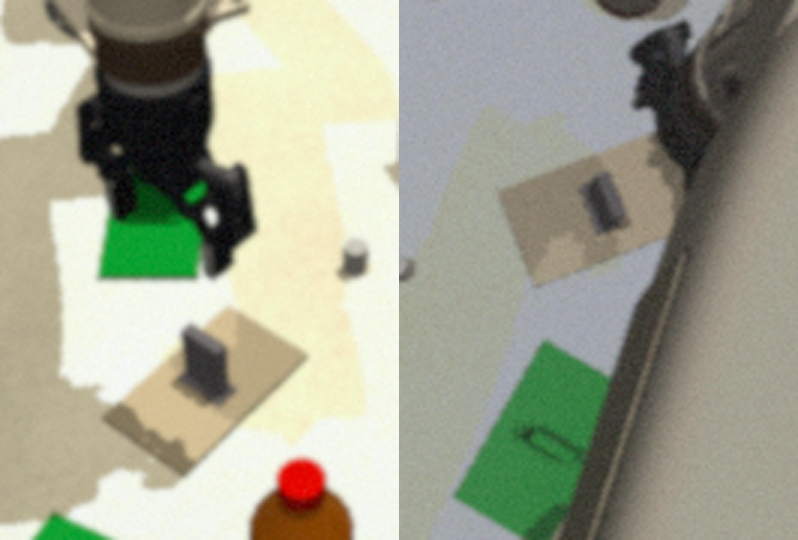

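The fingertips fit the top camera best; the scene camera looks about 2 px off. I'll descend now, since the jaws self-centre along this direction, and refine once the hatch is held.

```bash
python3 -c "
from h import *
plan([.5535,-.194,.09],21.7,.03,n=5)"
```

```text
t2.20 p [ 0.5567 -0.2135  0.171 ] az 21.1 ydir [-0.008 -0.    -1.   ] F [ 0.7  0.5 -0.1] T [-0.03  0.03 -0.02] w 0.0854 q [-0.36  0.47  0.17  1.29 -0.    0.84]
[{"grip":0,"linear":[-0.034,0.146,0.008],"twist":-0.005},{"grip":0,"linear":[-0.034,0.146,0.009],"twist":0},{"grip":0,"linear":[-0.027,0.113,0.007],"twist":0},{"grip":0,"linear":[0,0,0],"twist":0},{"grip":0,"linear":[0,0,0],"twist":0}]
left 0.0 tw 0.0
```

move_arm([
  {"grip": 0, "linear": [-0.046, 0.14, 0.008], "twist": -0.005},
  {"grip": 0, "linear": [-0.034, 0.14, 0.009], "twist": 0},
  {"grip": 0, "linear": [-0.01, 0.1, 0.007], "twist": 0},
  {"grip": 0, "linear": [0, 0, 0], "twist": 0},
  {"grip": 0, "linear": [0, 0, 0], "twist": 0},
])

```text
clock: 2.7
eef_pos: [0.5547, -0.1895, 0.0984]
tool_rot: [0.587, -0.394, 0.395, -0.586]
ft_force: [0.8, -1.0, 0.5]
grip_width: 0.0854
```

```bash
python3 -c "
from h import *
plan([.5535,-.194,.036],21.7,.02,n=5)"
```

```text
t2.70 p [ 0.5547 -0.1895  0.0984] az 22.1 ydir [-0.    -0.002 -1.   ] F [ 0.8 -1.   0.5] T [ 0.04  0.01 -0.05] w 0.0854 q [-0.33  0.49  0.02  1.1  -0.    0.86]
[{"grip":0,"linear":[0.006,0.1,-0.004],"twist":0.004},{"grip":0,"linear":[0.006,0.1,-0.004],"twist":0},{"grip":0,"linear":[0.006,0.1,-0.004],"twist":0},{"grip":0,"linear":[0.001,0.013,-0.001],"twist":0},{"grip":0,"linear":[0,0,0],"twist":0}]
left 0.0 tw 0.0
```

move_arm([
  {"grip": 0, "linear": [0.01, 0.09, -0.004], "twist": 0.002},
  {"grip": 0, "linear": [0.006, 0.08, -0.004], "twist": 0},
  {"grip": 0, "linear": [0.003, 0.08, 0], "twist": 0},
  {"grip": 0, "linear": [0, 0.05, 0], "twist": 0},
  {"grip": 0, "linear": [0, 0, 0], "twist": 0},
])

```text
clock: 3.2
eef_pos: [0.5604, -0.1944, 0.0464]
tool_rot: [-0.586, 0.39, -0.401, 0.587]
ft_force: [-0.9, -0.9, 0.8]
grip_width: 0.0854
```

```bash
python3 -c "
from h import *
plan([.5535,-.194,.036],21.7,.02,n=5)"
```

```text
t3.20 p [ 0.5604 -0.1944  0.0464] az 22.0 ydir [ 0.014 -0.007 -1.   ] F [-0.9 -0.9  0.8] T [0.02 0.03 0.01] w 0.0854 q [-0.33  0.55 -0.04  0.97 -0.    0.85]
[{"grip":0,"linear":[-0.015,0.052,-0.032],"twist":0.003},{"grip":0,"linear":[0,0,0],"twist":0},{"grip":0,"linear":[0,0,0],"twist":0},{"grip":0,"linear":[0,0,0],"twist":0},{"grip":0,"linear":[0,0,0],"twist":0}]
left 0.0 tw 0.0
```

move_arm([
  {"grip": 0, "linear": [-0.012, 0.04, -0.03], "twist": 0.002},
  {"grip": 0, "linear": [0, 0, 0], "twist": 0},
  {"grip": 0, "linear": [0, 0, 0], "twist": 0},
  {"grip": 0, "linear": [0, 0, 0], "twist": 0},
  {"grip": 0, "linear": [0, 0, 0], "twist": 0},
])

```text
clock: 3.7
eef_pos: [0.5557, -0.1951, 0.0416]
tool_rot: [-0.584, 0.389, -0.404, 0.587]
ft_force: [0.0, 0.5, 0.7]
grip_width: 0.0854
```

```bash
python3 -c "
from h import *
plan([.5535,-.194,.036],21.7,.02,n=1)"
```

```text
t3.70 p [ 0.5557 -0.1951  0.0416] az 21.8 ydir [ 0.02  -0.009 -1.   ] F [0.  0.5 0.7] T [-0.01  0.03 -0.  ] w 0.0854 q [-0.34  0.54 -0.07  0.94 -0.    0.85]
[{"grip":0,"linear":[-0.01,0.028,-0.009],"twist":0.001}]
left 0.0 tw 0.0
```

move_arm([
  {"grip": 0, "linear": [-0.008, 0.035, -0.008], "twist": 0.001},
  {"grip": 0.3, "linear": [0, 0, 0], "twist": 0},
  {"grip": 0.6, "linear": [0, 0, 0], "twist": 0},
  {"grip": 1, "linear": [0, 0, 0], "twist": 0},
  {"grip": 1, "linear": [0, 0, 0], "twist": 0},
])

```text
clock: 4.2
eef_pos: [0.5546, -0.1943, 0.0348]
tool_rot: [-0.584, 0.389, -0.405, 0.587]
ft_force: [1.5, 1.1, 4.6]
grip_width: 0.0391
```

move_arm([
  {"grip": 1, "linear": [0, 0, 0], "twist": 0},
  {"grip": 1, "linear": [0, 0, 0], "twist": 0},
  {"grip": 1, "linear": [0, 0, 0], "twist": 0},
  {"grip": 1, "linear": [0, 0, 0], "twist": 0},
  {"grip": 1, "linear": [0, 0, 0], "twist": 0},
])

```text
clock: 4.7
eef_pos: [0.5546, -0.1944, 0.0348]
tool_rot: [-0.584, 0.389, -0.405, 0.586]
ft_force: [0.2, 0.1, -0.3]
grip_width: 0.0388
```

```bash
python3 -c "
from h import *
plan([.556,-.195,.2],21.7,.03,n=5,grip=1)"
```

```text
t4.70 p [ 0.5546 -0.1944  0.0348] az 21.7 ydir [ 0.021 -0.01  -1.   ] F [ 0.2  0.1 -0.3] T [ 0.    0.1  -0.02] w 0.0388 q [-0.34  0.55 -0.08  0.92 -0.    0.86]
[{"grip":1,"linear":[0.004,-0.15,0.003],"twist":-0},{"grip":1,"linear":[0.004,-0.15,0.003],"twist":0},{"grip":1,"linear":[0.004,-0.15,0.003],"twist":0},{"grip":1,"linear":[0.004,-0.15,0.003],"twist":0},{"grip":1,"linear":[0.004,-0.15,0.003],"twist":0}]
left 0.015 tw 0.0
```

```bash
cat >> h.py <<'E'
import os
def hatch(): # hatch pose (grip point & R) assuming rigid hold
    o=bot.get_obs(); M=R.from_quat(o["tool_rot"]).as_matrix(); s=np.load("rel.npz")
    Rh=M@s["Rr"]; return np.array(o["eef_pos"])+M@s["pr"],Rh
def pitch(Rh):  # + = housing +y end down, deg ; roll about y
    a=HR.T@Rh; return np.degrees(np.arcsin(-a[2,1])),np.degrees(np.arcsin(a[2,0])),np.degrees(np.arctan2(-a[0,1],a[1,1]))
def rep():
    p,Rh=hatch(); h=hs(p); e=lambda s:np.round(hs(p+Rh@np.array([0,s*.078,-.05]))*1000,1)
    print("grip hs mm",np.round(h*1000,1),"pitch/roll/yaw",np.round(pitch(Rh),2),"+end bot",e(1),"-end bot",e(-1))
E
python3 - <<'E'
from h import *
o=bot.get_obs();M=R.from_quat(o["tool_rot"]).as_matrix();P=np.array(o["eef_pos"])
Rh=R.from_euler("z",21.7,degrees=True).as_matrix()
xd,yd=Rh[:,0],Rh[:,1]
c=P.copy(); c[2]=.05; c+=yd*(yd@(np.array([.5526,-.1937,.05])-c))   # along hatch y from camera, along x from jaws
np.savez("rel.npz",Rr=M.T@Rh,pr=M.T@(c-P)); print(c,M.T@(c-P)); rep()
plan([.53,-.22,.25],0,.05,n=5,grip=1)
E
```

```text
[ 0.55405992 -0.19311903  0.05      ] [-0.00107877 -0.01520936  0.00024563]
grip hs mm [ 111.2 -372.6   50. ] pitch/roll/yaw [-0.   -0.   26.65] +end bot [  76.2 -302.9    0. ] -end bot [ 146.2 -442.3   -0. ]
t4.70 p [ 0.5546 -0.1944  0.0348] az 21.7 ydir [ 0.021 -0.01  -1.   ] F [ 0.2  0.1 -0.3] T [ 0.    0.1  -0.02] w 0.0388 q [-0.34  0.55 -0.08  0.92 -0.    0.86]
[{"grip":1,"linear":[0.021,-0.247,-0.033],"twist":0.074},{"grip":1,"linear":[0.026,-0.247,-0.03],"twist":0.074},{"grip":1,"linear":[0.03,-0.247,-0.025],"twist":0.041},{"grip":1,"linear":[0.032,-0.247,-0.023],"twist":0},{"grip":1,"linear":[0.012,-0.089,-0.008],"twist":0}]
left 0.0 tw 0.0
```

move_arm([
  {"grip": 1, "linear": [0, -0.12, 0], "twist": 0},
  {"grip": 1, "linear": [0, -0.2, 0], "twist": 0},
  {"grip": 1, "linear": [0, -0.247, 0], "twist": 0.03},
  {"grip": 1, "linear": [0.03, -0.24, -0.02], "twist": 0.06},
  {"grip": 1, "linear": [0.03, -0.2, -0.02], "twist": 0.06},
])

```text
clock: 5.2
eef_pos: [0.5383, -0.2031, 0.2294]
tool_rot: [0.519, -0.484, 0.481, -0.516]
ft_force: [0.5, -1.3, -3.2]
grip_width: 0.0389
```

```bash
python3 -c "
from h import *
rep();plan([.2,-.45,.26],-4.95,.05,n=10,grip=1)"
```

```text
grip hs mm [  96.5 -382.8  244.6] pitch/roll/yaw [-1.   -1.28  8.93] +end bot [  83.2 -305.1  196. ] -end bot [ 107.4 -459.1  193.3]
t5.20 p [ 0.5383 -0.2031  0.2294] az 4.0 ydir [-0.006  0.    -1.   ] F [ 0.5 -1.3 -3.2] T [-0.05 -0.13  0.03] w 0.0389 q [-0.36  0.4   0.22  1.4  -0.    1.14]
[{"grip":1,"linear":[0.133,-0.017,-0.211],"twist":0.074},{"grip":1,"linear":[0.162,-0.017,-0.189],"twist":0.004},{"grip":1,"linear":[0.164,-0.017,-0.188],"twist":0},{"grip":1,"linear":[0.164,-0.017,-0.188],"twist":0},{"grip":1,"linear":[0.164,-0.017,-0.188],"twist":0},{"grip":1,"linear":[0.164,-0.017,-0.188],"twist":0},{"grip":1,"linear":[0.164,-0.017,-0.188],"twist":0},{"grip":1,"linear":[0.164,-0.017,-0.188],"twist":0},{"grip":1,"linear":[0.065,-0.007,-0.075],"twist":0},{"grip":1,"linear":[0,0,0],"twist":0}]
left 0.0 tw 0.0
```

move_arm([
  {"grip": 1, "linear": [0.133, -0.017, -0.211], "twist": 0.074},
  {"grip": 1, "linear": [0.162, -0.017, -0.189], "twist": 0.004},
  {"grip": 1, "linear": [0.164, -0.017, -0.188], "twist": 0},
  {"grip": 1, "linear": [0.164, -0.017, -0.188], "twist": 0},
  {"grip": 1, "linear": [0.164, -0.017, -0.188], "twist": 0},
])

```text
clock: 5.7
eef_pos: [0.3413, -0.3503, 0.2516]
tool_rot: [0.479, -0.517, 0.523, -0.48]
ft_force: [0.6, -2.0, -2.6]
grip_width: 0.0394
```

```bash
python3 -c "
from h import *
rep();plan([-.053,-.6,.26],-4.95,.05,n=10,grip=1)"
```

```text
grip hs mm [ -87.  -546.4  266.8] pitch/roll/yaw [-0.72 -0.53  0.33] +end bot [ -88.  -467.8  217.8] -end bot [ -87.1 -623.8  215.8]
t5.70 p [ 0.3413 -0.3503  0.2516] az -4.6 ydir [ 0.007 -0.005 -1.   ] F [ 0.6 -2.  -2.6] T [-0.13 -0.02  0.01] w 0.0394 q [-0.8   0.2   0.01  1.37  0.    0.85]
[{"grip":1,"linear":[0.15,-0.005,-0.2],"twist":0.003},{"grip":1,"linear":[0.151,-0.005,-0.199],"twist":0},{"grip":1,"linear":[0.151,-0.005,-0.199],"twist":0},{"grip":1,"linear":[0.151,-0.005,-0.199],"twist":0},{"grip":1,"linear":[0.151,-0.005,-0.199],"twist":0},{"grip":1,"linear":[0.151,-0.005,-0.199],"twist":0},{"grip":1,"linear":[0.151,-0.005,-0.199],"twist":0},{"grip":1,"linear":[0.151,-0.005,-0.199],"twist":0},{"grip":1,"linear":[0.151,-0.005,-0.199],"twist":0},{"grip":1,"linear":[0.051,-0.002,-0.067],"twist":0}]
left 0.0 tw 0.0
```

move_arm([
  {"grip": 1, "linear": [0.15, -0.01, -0.2], "twist": 0},
  {"grip": 1, "linear": [0.151, -0.01, -0.199], "twist": 0},
  {"grip": 1, "linear": [0.151, -0.005, -0.199], "twist": 0},
  {"grip": 1, "linear": [0.151, -0.005, -0.199], "twist": 0},
  {"grip": 1, "linear": [0.151, -0.005, -0.199], "twist": 0},
])

```text
clock: 6.2
eef_pos: [0.1285, -0.4814, 0.2553]
tool_rot: [0.479, -0.518, 0.521, -0.481]
ft_force: [0.1, -0.8, -2.9]
grip_width: 0.039
```

move_arm([
  {"grip": 1, "linear": [0.151, -0.005, -0.199], "twist": 0},
  {"grip": 1, "linear": [0.151, -0.005, -0.199], "twist": 0},
  {"grip": 1, "linear": [0.151, -0.005, -0.199], "twist": 0},
  {"grip": 1, "linear": [0.15, -0.005, -0.15], "twist": 0},
  {"grip": 1, "linear": [0.15, 0, 0], "twist": 0},
])

```text
clock: 6.7
eef_pos: [-0.0417, -0.6175, 0.2546]
tool_rot: [-0.475, 0.523, -0.521, 0.48]
ft_force: [0.2, -0.9, -2.0]
grip_width: 0.0392
```

```bash
python3 -c "
from h import *
rep();plan(np.array([-.087*.76,-.996*.76,.26]),-4.95,.04,n=5,grip=1)"
```

```text
grip hs mm [-445.5 -845.8  269.8] pitch/roll/yaw [-1.38 -0.8  -0.12] +end bot [-446.1 -766.6  221.7] -end bot [-446.4 -922.6  218. ]
t6.70 p [-0.0417 -0.6175  0.2546] az -5.1 ydir [ 0.003  0.007 -1.   ] F [ 0.2 -0.9 -2. ] T [-0.07 -0.08  0.03] w 0.0392 q [-1.64  0.49  0.42  1.51  0.    0.02]
[{"grip":1,"linear":[0.199,-0.009,-0.017],"twist":-0.001},{"grip":1,"linear":[0.199,-0.009,-0.017],"twist":0},{"grip":1,"linear":[0.199,-0.009,-0.017],"twist":0},{"grip":1,"linear":[0.108,-0.005,-0.009],"twist":0},{"grip":1,"linear":[0,0,0],"twist":0}]
left 0.0 tw 0.0
```

Now I'll test whether pushing against the reach limit leans the tool the way I need.

move_arm([
  {"grip": 1, "linear": [0.2, -0.01, -0.017], "twist": 0},
  {"grip": 1, "linear": [0.2, -0.01, -0.017], "twist": 0},
  {"grip": 1, "linear": [0.2, -0.01, -0.017], "twist": 0},
  {"grip": 1, "linear": [0.2, -0.01, -0.017], "twist": 0},
  {"grip": 1, "linear": [0.2, -0.01, -0.017], "twist": 0},
])

```text
clock: 7.2
eef_pos: [-0.0762, -0.7778, 0.2398]
tool_rot: [0.478, -0.52, 0.525, -0.474]
ft_force: [1.0, 10.6, 5.9]
grip_width: 0.0391
```

```bash
python3 -c "
from h import *
rep();plan(np.array([-.087*.8,-.996*.8,.26]),-4.95,.04,n=1,grip=1)"
```

```text
grip hs mm [ -466.  -1008.2   255. ] pitch/roll/yaw [-0.46 -0.8  -0.4 ] +end bot [-466.2 -929.8  205.7] -end bot [ -467.2 -1085.8   204.4]
t7.20 p [-0.0762 -0.7778  0.2398] az -5.4 ydir [ 0.001 -0.009 -1.   ] F [ 1.  10.6  5.9] T [ 0.79 -0.1  -0.03] w 0.0391 q [-1.67  0.97  1.28  1.87  0.   -0.01]
[{"grip":1,"linear":[0.093,-0.1,0.042],"twist":-0.004}]
left 0.0 tw 0.0
```

move_arm([
  {"grip": 1, "linear": [0.1, 0, 0], "twist": 0},
  {"grip": 1, "linear": [0.1, 0, 0], "twist": 0},
  {"grip": 1, "linear": [0.1, 0, 0], "twist": 0},
  {"grip": 1, "linear": [0.1, 0, 0], "twist": 0},
  {"grip": 1, "linear": [0.1, 0, 0], "twist": 0},
])

```text
clock: 7.7
eef_pos: [-0.08, -0.8199, 0.2056]
tool_rot: [0.494, -0.505, 0.54, -0.458]
ft_force: [0.5, -0.4, -2.0]
grip_width: 0.0389
```

```bash
python3 -c "
from h import *
rep();plan(np.array([-.087*.8,-.996*.8,.26]),-4.95,.04,n=1,grip=1)"
```

```text
grip hs mm [ -466.1 -1049.6   220.7] pitch/roll/yaw [ 3.09 -0.81 -0.43] +end bot [-466.3 -974.4  166.6] -end bot [ -467.4 -1130.2   175. ]
t7.70 p [-0.08   -0.8199  0.2056] az -5.4 ydir [-0.005 -0.071 -0.997] F [ 0.5 -0.4 -2. ] T [ 0.1  -0.02  0.02] w 0.0389 q [-1.67  1.01  1.27  1.76  0.   -0.  ]
[{"grip":1,"linear":[-0.067,-0.186,0.028],"twist":-0.004}]
left 0.02 tw 0.0
```

Pushing past the limit does lean the tool: pitch is now +3.1°, +y end down, as intended. One more push of the same kind.

move_arm([
  {"grip": 1, "linear": [0.1, 0, 0], "twist": 0},
  {"grip": 1, "linear": [0.1, 0, 0], "twist": 0},
  {"grip": 1, "linear": [0.1, 0, 0], "twist": 0},
  {"grip": 1, "linear": [0.1, 0, 0], "twist": 0},
  {"grip": 1, "linear": [0.1, 0, 0], "twist": 0},
])

```text
clock: 8.2
eef_pos: [-0.083, -0.8615, 0.1922]
tool_rot: [0.515, -0.484, 0.559, -0.435]
ft_force: [-0.2, 0.3, -2.7]
grip_width: 0.0392
```

```bash
python3 -c "
from h import *
rep();plan(np.array([-.05,-.6,.27]),-4.95,.04,n=5,grip=1)"
```

```text
grip hs mm [ -465.6 -1090.    207.1] pitch/roll/yaw [ 7.92 -0.81 -0.39] +end bot [ -465.8 -1019.7   146.8] -end bot [ -466.9 -1174.2   168.3]
t8.20 p [-0.083  -0.8615  0.1922] az -5.3 ydir [-0.013 -0.154 -0.988] F [-0.2  0.3 -2.7] T [ 0.19 -0.02  0.03] w 0.0392 q [-1.67  1.04  1.27  1.65  0.   -0.  ]
[{"grip":1,"linear":[-0.181,-0.086,0.006],"twist":-0.003},{"grip":1,"linear":[-0.181,-0.086,0.008],"twist":0},{"grip":1,"linear":[-0.181,-0.086,0.008],"twist":0},{"grip":1,"linear":[-0.181,-0.086,0.008],"twist":0},{"grip":1,"linear":[-0.181,-0.086,0.008],"twist":0}]
left 0.075 tw 0.0
```

move_arm([
  {"grip": 1, "linear": [-0.15, -0.07, 0.006], "twist": 0},
  {"grip": 1, "linear": [-0.22, -0.1, 0.03], "twist": 0},
  {"grip": 1, "linear": [-0.22, -0.1, 0.05], "twist": 0},
  {"grip": 1, "linear": [-0.22, -0.07, 0.08], "twist": 0},
  {"grip": 1, "linear": [-0.22, -0.04, 0.1], "twist": 0},
])

```text
clock: 8.7
eef_pos: [-0.0152, -0.6688, 0.2153]
tool_rot: [0.511, -0.488, 0.558, -0.435]
ft_force: [0.9, -0.4, -2.6]
grip_width: 0.039
```

```bash
python3 -c "
from h import *
rep();plan(np.array([.38,-.12,.28]),-4.95,.05,n=10,grip=1)"
```

```text
grip hs mm [-414.6 -892.4  230.2] pitch/roll/yaw [ 7.41 -0.85 -0.72] +end bot [-414.4 -821.5  170.6] -end bot [-416.3 -976.2  190.7]
t8.70 p [-0.0152 -0.6688  0.2153] az -5.7 ydir [-0.013 -0.145 -0.989] F [ 0.9 -0.4 -2.6] T [ 0.12 -0.14 -0.05] w 0.0390 q [-1.59  0.47  0.29  1.24 -0.01  0.08]
[{"grip":1,"linear":[-0.21,-0.055,0.125],"twist":-0.006},{"grip":1,"linear":[-0.208,-0.055,0.127],"twist":0},{"grip":1,"linear":[-0.208,-0.055,0.127],"twist":0},{"grip":1,"linear":[-0.208,-0.055,0.127],"twist":0},{"grip":1,"linear":[-0.208,-0.055,0.127],"twist":0},{"grip":1,"linear":[-0.208,-0.055,0.127],"twist":0},{"grip":1,"linear":[-0.208,-0.055,0.127],"twist":0},{"grip":1,"linear":[-0.208,-0.055,0.127],"twist":0},{"grip":1,"linear":[-0.208,-0.055,0.127],"twist":0},{"grip":1,"linear":[-0.208,-0.055,0.127],"twist":0}]
left 0.179 tw 0.0
```

move_arm([
  {"grip": 1, "linear": [-0.21, -0.055, 0.125], "twist": -0.006},
  {"grip": 1, "linear": [-0.208, -0.055, 0.127], "twist": 0},
  {"grip": 1, "linear": [-0.208, -0.055, 0.127], "twist": 0},
  {"grip": 1, "linear": [-0.208, -0.055, 0.127], "twist": 0},
  {"grip": 1, "linear": [-0.208, -0.055, 0.127], "twist": 0},
])

```text
clock: 9.2
eef_pos: [0.1288, -0.4651, 0.2404]
tool_rot: [0.515, -0.483, 0.558, -0.436]
ft_force: [0.7, -0.9, -2.5]
grip_width: 0.0389
```

move_arm([
  {"grip": 1, "linear": [-0.208, -0.055, 0.127], "twist": 0},
  {"grip": 1, "linear": [-0.208, -0.055, 0.127], "twist": 0},
  {"grip": 1, "linear": [-0.208, -0.055, 0.127], "twist": 0},
  {"grip": 1, "linear": [-0.208, -0.055, 0.127], "twist": 0},
  {"grip": 1, "linear": [-0.208, -0.055, 0.127], "twist": 0},
])

```text
clock: 9.7
eef_pos: [0.2743, -0.2634, 0.2665]
tool_rot: [0.513, -0.479, 0.564, -0.435]
ft_force: [1.6, -0.6, -3.0]
grip_width: 0.0392
```

```bash
python3 -c "
from h import *
rep();print(wd([0,-.03,0]));plan(np.array([.47,.14,.22]),-4.95,.045,n=10,grip=1)"
```

```text
grip hs mm [-161.4 -463.3  281.4] pitch/roll/yaw [ 8.36 -0.01 -0.58] +end bot [-160.7 -393.4  220.5] -end bot [-162.3 -547.7  243.2]
[0.47281141 0.15781189 0.        ]
t9.70 p [ 0.2743 -0.2634  0.2665] az -5.4 ydir [ 0.    -0.163 -0.987] F [ 1.6 -0.6 -3. ] T [ 0.23 -0.19  0.05] w 0.0392 q [-0.66 -0.1  -0.29  1.28 -0.13  1.  ]
[{"grip":1,"linear":[-0.211,-0.01,0.078],"twist":-0.004},{"grip":1,"linear":[-0.21,-0.01,0.08],"twist":0},{"grip":1,"linear":[-0.21,-0.01,0.08],"twist":0},{"grip":1,"linear":[-0.21,-0.01,0.08],"twist":0},{"grip":1,"linear":[-0.21,-0.01,0.08],"twist":0},{"grip":1,"linear":[-0.21,-0.01,0.08],"twist":0},{"grip":1,"linear":[-0.21,-0.01,0.08],"twist":0},{"grip":1,"linear":[-0.21,-0.01,0.08],"twist":0},{"grip":1,"linear":[-0.21,-0.01,0.08],"twist":0},{"grip":1,"linear":[-0.21,-0.01,0.08],"twist":0}]
left 0.001 tw 0.0
```

```bash
cat >> h.py <<'E'
def planh(g,step=.04,n=5,grip=1):
    p,_=hatch(); o=np.array(bot.get_obs()["eef_pos"]); plan(o+wd(np.array(g)/1000)-p,-4.95+np.load("rel.npz")["daz"] if "daz" in np.load("rel.npz") else -4.95,step,n,grip)
E
python3 -c "
from h import *
planh([0,-40,190],.048,10)"
```

```text
t9.70 p [ 0.2743 -0.2634  0.2665] az -5.4 ydir [ 0.    -0.163 -0.987] F [ 1.6 -0.6 -3. ] T [ 0.23 -0.19  0.05] w 0.0392 q [-0.66 -0.1  -0.29  1.28 -0.13  1.  ]
[{"grip":1,"linear":[-0.225,0.012,0.081],"twist":-0.004},{"grip":1,"linear":[-0.225,0.012,0.083],"twist":0},{"grip":1,"linear":[-0.225,0.012,0.083],"twist":0},{"grip":1,"linear":[-0.225,0.012,0.083],"twist":0},{"grip":1,"linear":[-0.225,0.012,0.083],"twist":0},{"grip":1,"linear":[-0.225,0.012,0.083],"twist":0},{"grip":1,"linear":[-0.225,0.012,0.083],"twist":0},{"grip":1,"linear":[-0.225,0.012,0.083],"twist":0},{"grip":1,"linear":[-0.225,0.012,0.083],"twist":0},{"grip":1,"linear":[-0.141,0.008,0.052],"twist":0}]
left 0.0 tw 0.0
```

move_arm([
  {"grip": 1, "linear": [-0.225, 0.012, 0.081], "twist": -0.004},
  {"grip": 1, "linear": [-0.225, 0.012, 0.083], "twist": 0},
  {"grip": 1, "linear": [-0.225, 0.012, 0.083], "twist": 0},
  {"grip": 1, "linear": [-0.225, 0.012, 0.083], "twist": 0},
  {"grip": 1, "linear": [-0.225, 0.012, 0.083], "twist": 0},
])

```text
clock: 10.2
eef_pos: [0.3851, -0.0438, 0.2251]
tool_rot: [0.509, -0.47, 0.57, -0.441]
ft_force: [1.2, -1.9, -2.8]
grip_width: 0.0392
```

move_arm([
  {"grip": 1, "linear": [-0.225, 0.012, 0.083], "twist": 0},
  {"grip": 1, "linear": [-0.225, 0.012, 0.083], "twist": 0},
  {"grip": 1, "linear": [-0.2, 0.012, 0.083], "twist": 0},
  {"grip": 1, "linear": [-0.1, 0.01, 0.05], "twist": 0},
  {"grip": 1, "linear": [0, 0, 0], "twist": 0},
])

```text
clock: 10.7
eef_pos: [0.4652, 0.1104, 0.1942]
tool_rot: [0.506, -0.466, 0.57, -0.449]
ft_force: [-0.7, -0.3, -3.2]
grip_width: 0.0389
```

Run:
```python
from h import *
rep()
out=[]
p,Rh=hatch()
C=[p+Rh@np.array([a*.045,b*.078,-.045]) for a,b in((-1,-1),(1,-1),(1,1),(-1,1))]
for n,(u0,v0) in (("scene",(250,80)),("top",(75,135))):
    im,d=bot.camera(n); q=proj(n,C); cq=(q-[u0,v0])*2.6
    c=cv2.resize(np.clip(im[v0:v0+150,u0:u0+150]*1.6,0,255).astype(np.uint8),None,fx=2.6,fy=2.6,interpolation=2)
    for a in cq: cv2.circle(c,tuple(int(x) for x in a),2,(255,0,255),-1)
    print(n,np.round(cq)); out.append(c)
cv2.imwrite("pics/f.png",np.hstack(out))
planh([0,-40,170])
```

```text
grip hs mm [ -4.1 -74.4 209. ] pitch/roll/yaw [8.18 2.12 0.13] +end bot [ -2.4  -4.3 148.4] -end bot [  -2.1 -158.7  170.6]
scene [[ 48. 118.]
 [ 91. 167.]
 [224. 143.]
 [177.  99.]]
top [[358. 218.]
 [368. 108.]
 [185.  95.]
 [174. 202.]]
t10.80 p [0.4636 0.1079 0.1948] az -4.5 ydir [ 0.038 -0.164 -0.986] F [-0.6  0.  -3.3] T [0.24 0.08 0.03] w 0.0389 q [ 0.34  0.22 -0.12  1.24 -0.17  1.99]
[{"grip":1,"linear":[-0.157,0.123,0.013],"twist":0.004},{"grip":1,"linear":[-0.057,0.044,0.004],"twist":0},{"grip":1,"linear":[0,0,0],"twist":0},{"grip":1,"linear":[0,0,0],"twist":0},{"grip":1,"linear":[0,0,0],"twist":0}]
left 0.0 tw 0.0
```

View pics/f.png

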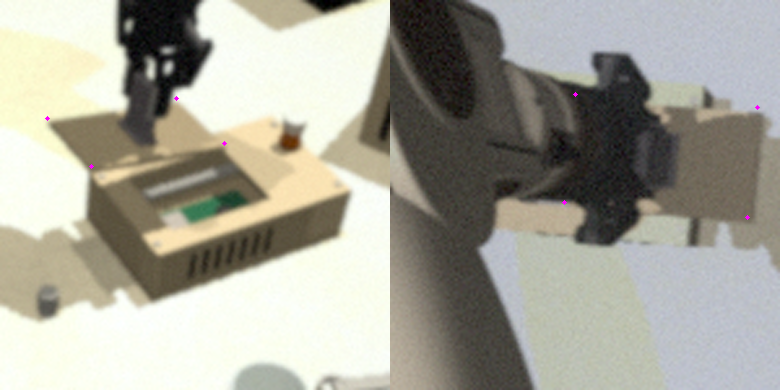

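Top view: the hatch's −y corners are within about 1 px in x of where the arm pose predicts, and about 3–4 mm further towards −y. The scene view confirms a constant camera bias. Pitch 8.2° suits the slot; roll is 2.1°. I'll move in over the opening.

```bash
python3 -c "
from h import *
planh([1,-24,150],.025,5)"
```

```text
t10.80 p [0.4636 0.1079 0.1948] az -4.5 ydir [ 0.038 -0.164 -0.986] F [-0.6  0.  -3.3] T [0.24 0.08 0.03] w 0.0389 q [ 0.34  0.22 -0.12  1.24 -0.17  1.99]
[{"grip":1,"linear":[-0.097,0.079,0.006],"twist":0.004},{"grip":1,"linear":[-0.097,0.079,0.005],"twist":0},{"grip":1,"linear":[-0.097,0.079,0.005],"twist":0},{"grip":1,"linear":[-0.019,0.016,0.001],"twist":0},{"grip":1,"linear":[0,0,0],"twist":0}]
left 0.0 tw 0.0
```

move_arm([
  {"grip": 1, "linear": [-0.08, 0.065, 0.006], "twist": 0.003},
  {"grip": 1, "linear": [-0.08, 0.065, 0.005], "twist": 0},
  {"grip": 1, "linear": [-0.08, 0.065, 0.005], "twist": 0},
  {"grip": 1, "linear": [-0.04, 0.03, 0.003], "twist": 0},
  {"grip": 1, "linear": [0, 0, 0], "twist": 0},
])

```text
clock: 11.3
eef_pos: [0.4745, 0.1534, 0.1413]
tool_rot: [0.502, -0.468, 0.575, -0.445]
ft_force: [0.2, -0.2, -2.3]
grip_width: 0.0389
```

```bash
python3 -c "
from h import *
rep();planh([0,-24,140],.015,5)"
```

```text
grip hs mm [  1.5 -30.7 156.1] pitch/roll/yaw [ 8.23  2.33 -0.75] +end bot [ 4.5 39.3 95.5] -end bot [   2.5 -115.1  117.8]
t11.30 p [0.4745 0.1534 0.1413] az -5.2 ydir [ 0.041 -0.165 -0.986] F [ 0.2 -0.2 -2.3] T [0.24 0.06 0.01] w 0.0389 q [ 0.41  0.32 -0.15  1.14 -0.17  2.08]
[{"grip":1,"linear":[-0.039,0.063,-0.011],"twist":-0.002},{"grip":1,"linear":[-0.007,0.01,-0.002],"twist":0},{"grip":1,"linear":[0,0,0],"twist":0},{"grip":1,"linear":[0,0,0],"twist":0},{"grip":1,"linear":[0,0,0],"twist":0}]
left 0.0 tw 0.0
```

```bash
python3 -c "
from h import *
planh([-2,-25,119],.013,5)"
```

```text
t11.30 p [0.4745 0.1534 0.1413] az -5.2 ydir [ 0.041 -0.165 -0.986] F [ 0.2 -0.2 -2.3] T [0.24 0.06 0.01] w 0.0389 q [ 0.41  0.32 -0.15  1.14 -0.17  2.08]
[{"grip":1,"linear":[-0.02,0.061,-0.01],"twist":-0.002},{"grip":1,"linear":[-0.02,0.061,-0.01],"twist":0},{"grip":1,"linear":[-0.018,0.055,-0.009],"twist":0},{"grip":1,"linear":[0,0,0],"twist":0},{"grip":1,"linear":[0,0,0],"twist":0}]
left 0.0 tw 0.0
```

move_arm([
  {"grip": 1, "linear": [-0.016, 0.05, -0.01], "twist": -0.002},
  {"grip": 1, "linear": [-0.016, 0.05, -0.01], "twist": 0},
  {"grip": 1, "linear": [-0.016, 0.045, -0.008], "twist": 0},
  {"grip": 1, "linear": [-0.01, 0.02, -0.004], "twist": 0},
  {"grip": 1, "linear": [0, 0, 0], "twist": 0},
])

```text
clock: 11.8
eef_pos: [0.4704, 0.1595, 0.104]
tool_rot: [0.503, -0.467, 0.574, -0.446]
ft_force: [-0.0, 0.8, -1.9]
grip_width: 0.0389
```

```bash
python3 -c "
from h import *
rep();planh([-2,-24,118.5],.013,5)"
```

```text
grip hs mm [ -3.1 -25.  118.8] pitch/roll/yaw [ 8.28  2.33 -0.56] +end bot [-0.4 44.9 58.1] -end bot [  -1.9 -109.4   80.6]
t11.80 p [0.4704 0.1595 0.104 ] az -5.0 ydir [ 0.042 -0.165 -0.985] F [-0.   0.8 -1.9] T [ 0.3  -0.09  0.02] w 0.0389 q [ 0.43  0.35 -0.2   1.05 -0.17  2.1 ]
[{"grip":1,"linear":[-0.005,0.001,0.005],"twist":-0.001},{"grip":1,"linear":[0,0,0],"twist":0},{"grip":1,"linear":[0,0,0],"twist":0},{"grip":1,"linear":[0,0,0],"twist":0},{"grip":1,"linear":[0,0,0],"twist":0}]
left 0.0 tw 0.0
```

```bash
python3 -c "
from h import *
planh([-1.5,3,114.5],.006,5)"
```

```text
t11.80 p [0.4704 0.1595 0.104 ] az -5.0 ydir [ 0.042 -0.165 -0.985] F [-0.   0.8 -1.9] T [ 0.3  -0.09  0.02] w 0.0389 q [ 0.43  0.35 -0.2   1.05 -0.17  2.1 ]
[{"grip":1,"linear":[-0.03,-0,0.001],"twist":-0.001},{"grip":1,"linear":[-0.03,-0,0.001],"twist":0},{"grip":1,"linear":[-0.03,-0,0.001],"twist":0},{"grip":1,"linear":[-0.03,-0,0.001],"twist":0},{"grip":1,"linear":[-0.022,-0,0.001],"twist":0}]
left 0.0 tw 0.0
```

move_arm([
  {"grip": 1, "linear": [-0.03, 0, 0.001], "twist": 0},
  {"grip": 1, "linear": [-0.03, 0, 0.001], "twist": 0},
  {"grip": 1, "linear": [-0.03, 0, 0.001], "twist": 0},
  {"grip": 1, "linear": [-0.03, 0, 0.001], "twist": 0},
  {"grip": 1, "linear": [-0.025, 0, 0.001], "twist": 0},
])

```text
clock: 12.3
eef_pos: [0.4753, 0.1902, 0.1002]
tool_rot: [0.502, -0.468, 0.574, -0.446]
ft_force: [-0.4, 1.3, -3.3]
grip_width: 0.0386
```

```bash
python3 -c "
from h import *
rep();planh([-1.5,27,111.2],.006,5)"
```

```text
grip hs mm [ -0.9   6.  115. ] pitch/roll/yaw [ 8.21  2.43 -0.62] +end bot [ 2.  76.  54.4] -end bot [  0.3 -78.4  76.7]
t12.30 p [0.4753 0.1902 0.1002] az -5.1 ydir [ 0.043 -0.164 -0.985] F [-0.4  1.3 -3.3] T [0.26 0.05 0.01] w 0.0386 q [ 0.48  0.39 -0.16  1.06 -0.17  2.15]
[{"grip":1,"linear":[-0.03,0,-0.001],"twist":-0.001},{"grip":1,"linear":[-0.03,0,-0.001],"twist":0},{"grip":1,"linear":[-0.03,0,-0.001],"twist":0},{"grip":1,"linear":[-0.017,0,-0.001],"twist":0},{"grip":1,"linear":[0,0,0],"twist":0}]
left 0.0 tw 0.0
```

No contact so far, and the +y end is 14 mm in under the wide deck. Going deeper.

move_arm([
  {"grip": 1, "linear": [-0.03, 0, -0.001], "twist": 0},
  {"grip": 1, "linear": [-0.03, 0, -0.003], "twist": 0},
  {"grip": 1, "linear": [-0.025, 0, -0.003], "twist": 0},
  {"grip": 1, "linear": [-0.015, 0, -0.003], "twist": 0},
  {"grip": 1, "linear": [0, 0, 0], "twist": 0},
])

```text
clock: 12.8
eef_pos: [0.4757, 0.213, 0.0966]
tool_rot: [0.502, -0.467, 0.574, -0.447]
ft_force: [0.8, 0.3, -2.6]
grip_width: 0.0388
```

```bash
python3 -c "
from h import *
rep();planh([-2,28,106],.003,5)"
```

```text
grip hs mm [ -2.5  28.7 111.4] pitch/roll/yaw [ 8.21  2.49 -0.54] +end bot [ 0.4 98.8 50.8] -end bot [ -1.1 -55.6  73.1]
t12.80 p [0.4757 0.213  0.0966] az -5.0 ydir [ 0.045 -0.164 -0.985] F [ 0.8  0.3 -2.6] T [ 0.27 -0.02  0.11] w 0.0388 q [ 0.52  0.41 -0.13  1.07 -0.17  2.18]
[{"grip":1,"linear":[-0,0.015,0],"twist":-0},{"grip":1,"linear":[-0,0.012,0],"twist":0},{"grip":1,"linear":[0,0,0],"twist":0},{"grip":1,"linear":[0,0,0],"twist":0},{"grip":1,"linear":[0,0,0],"twist":0}]
left 0.0 tw 0.0
```

Run:
```python
from h import *
out=[]
for n,(u0,v0) in (("scene",(275,110)),("top",(105,150))):
    im,d=bot.camera(n)
    out.append(cv2.resize(np.clip(im[v0:v0+90,u0:u0+110]*1.8,0,255).astype(np.uint8),None,fx=3.6,fy=3.6,interpolation=2))
    q=proj(n,[wd([x,y,z]) for x,y,z in [(-.049,-.062,.069),(.049,-.062,.069)]]); print(n,np.round((q-[u0,v0])*3.6))
cv2.imwrite("pics/g.png",np.hstack(out))
```

```text
scene [[ 80. 131.]
 [144. 206.]]
top [[256. 242.]
 [272.  97.]]
```

View pics/g.png

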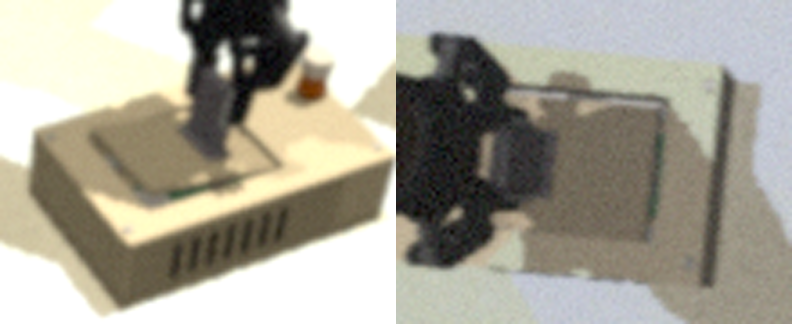

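The top view shows a gap of about 4 mm to the rim edge (green sliver at x≈657). There's also a wider gap on the +x side (v≈100) than on the −x side, so I'll shift about +2 mm in x and then lower.

```bash
python3 -c "
from h import *
planh([-.5,29.5,105.5],.002,5)"
```

```text
t12.90 p [0.4757 0.2127 0.0967] az -5.0 ydir [ 0.044 -0.164 -0.985] F [ 0.5  0.6 -3.2] T [ 0.33 -0.03 -0.01] w 0.0388 q [ 0.52  0.41 -0.13  1.07 -0.17  2.18]
[{"grip":1,"linear":[-0.003,0.009,0.003],"twist":-0.001},{"grip":1,"linear":[-0.003,0.009,0.003],"twist":0},{"grip":1,"linear":[-0.003,0.009,0.003],"twist":0},{"grip":1,"linear":[-0.001,0.002,0.001],"twist":0},{"grip":1,"linear":[0,0,0],"twist":0}]
left 0.0 tw 0.0
```

move_arm([
  {"grip": 1, "linear": [-0.004, 0.009, 0.005], "twist": 0},
  {"grip": 1, "linear": [-0.003, 0.009, 0.004], "twist": 0},
  {"grip": 1, "linear": [-0.003, 0.007, 0.003], "twist": 0},
  {"grip": 1, "linear": [0, 0.004, 0.001], "twist": 0},
  {"grip": 1, "linear": [0, 0, 0], "twist": 0},
])

```text
clock: 13.4
eef_pos: [0.4783, 0.2126, 0.0913]
tool_rot: [0.502, -0.468, 0.574, -0.447]
ft_force: [-1.7, -0.5, 1.4]
grip_width: 0.039
```

```bash
python3 -c "
from h import *
rep();planh([-.5,29.5,103],.002,5)"
```

```text
grip hs mm [  0.2  28.5 106.2] pitch/roll/yaw [ 8.2   2.41 -0.6 ] +end bot [ 3.  98.6 45.6] -end bot [  1.4 -55.8  67.8]
t13.40 p [0.4783 0.2126 0.0913] az -5.1 ydir [ 0.043 -0.164 -0.986] F [-1.7 -0.5  1.4] T [0.47 0.53 0.1 ] w 0.0390 q [ 0.51  0.42 -0.13  1.06 -0.16  2.18]
[{"grip":1,"linear":[-0.004,0.009,-0.003],"twist":-0.001},{"grip":1,"linear":[-0.003,0.006,-0.002],"twist":0},{"grip":1,"linear":[0,0,0],"twist":0},{"grip":1,"linear":[0,0,0],"twist":0},{"grip":1,"linear":[0,0,0],"twist":0}]
left 0.0 tw 0.0
```

Contact with the shoulder as expected: about 4 N upward at +end z≈45. I'll lower gently and see whether the hatch pivots in the pads.

move_arm([
  {"grip": 1, "linear": [-0.001, 0.006, 0], "twist": 0},
  {"grip": 1, "linear": [-0.001, 0.006, 0], "twist": 0},
  {"grip": 1, "linear": [0, 0, 0], "twist": 0},
  {"grip": 1, "linear": [0, 0, 0], "twist": 0},
  {"grip": 1, "linear": [0, 0, 0], "twist": 0},
])

```text
clock: 13.9
eef_pos: [0.4785, 0.2124, 0.0909]
tool_rot: [0.502, -0.467, 0.574, -0.447]
ft_force: [-0.7, -0.4, 1.5]
grip_width: 0.0392
```

```bash
python3 -c "
from h import *
rep();planh([-.5,29.5,103],.002,1)"
```

```text
grip hs mm [  0.3  28.3 105.8] pitch/roll/yaw [ 8.15  2.48 -0.58] +end bot [ 3.2 98.4 45.2] -end bot [  1.7 -56.   67.4]
t13.90 p [0.4785 0.2124 0.0909] az -5.0 ydir [ 0.044 -0.163 -0.986] F [-0.7 -0.4  1.5] T [0.22 0.48 0.03] w 0.0392 q [ 0.51  0.42 -0.14  1.06 -0.16  2.18]
[{"grip":1,"linear":[-0.005,0.008,-0.003],"twist":-0.001}]
left 0.001 tw 0.0
```

move_arm([
  {"grip": 1, "linear": [-0.001, 0.007, 0], "twist": 0},
  {"grip": 1, "linear": [-0.001, 0.008, 0], "twist": 0},
  {"grip": 1, "linear": [-0.001, 0.009, 0], "twist": 0},
  {"grip": 1, "linear": [-0.001, 0.01, 0], "twist": 0},
  {"grip": 1, "linear": [-0.001, 0.01, 0], "twist": 0},
])

```text
clock: 14.4
eef_pos: [0.4803, 0.2091, 0.0859]
tool_rot: [0.502, -0.465, 0.576, -0.447]
ft_force: [-2.1, -2.7, 8.0]
grip_width: 0.0392
```

```bash
python3 -c "
from h import *
rep();planh([-.5,29.5,103],.002,1)"
```

```text
grip hs mm [  2.3  25.3 100.7] pitch/roll/yaw [ 8.43  2.74 -0.59] +end bot [ 5.4 95.1 39.8] -end bot [  3.9 -59.2  62.7]
t14.40 p [0.4803 0.2091 0.0859] az -5.0 ydir [ 0.048 -0.168 -0.985] F [-2.1 -2.7  8. ] T [-0.21  0.97  0.12] w 0.0392 q [ 0.51  0.43 -0.14  1.04 -0.17  2.18]
[{"grip":1,"linear":[-0.007,-0.006,-0.005],"twist":-0}]
left 0.004 tw 0.0
```

It's pivoting in the pads with only about 11 N. I'll continue down, easing back in x and holding y.

move_arm([
  {"grip": 1, "linear": [-0.003, 0.008, -0.004], "twist": 0},
  {"grip": 1, "linear": [-0.003, 0.009, -0.003], "twist": 0},
  {"grip": 1, "linear": [-0.002, 0.009, -0.003], "twist": 0},
  {"grip": 1, "linear": [-0.002, 0.009, -0.002], "twist": 0},
  {"grip": 1, "linear": [-0.002, 0.009, -0.002], "twist": 0},
])

```text
clock: 14.9
eef_pos: [0.4804, 0.2065, 0.0823]
tool_rot: [0.501, -0.462, 0.58, -0.447]
ft_force: [-3.4, -3.8, 12.5]
grip_width: 0.0389
```

```bash
python3 -c "
from h import *
rep();planh([-.5,29.5,103],.002,1)"
```

```text
grip hs mm [ 2.6 22.8 97.1] pitch/roll/yaw [ 8.74  3.18 -0.74] +end bot [ 6.3 92.2 35.9] -end bot [  4.3 -61.9  59.6]
t14.90 p [0.4804 0.2065 0.0823] az -5.1 ydir [ 0.055 -0.175 -0.983] F [-3.4 -3.8 12.5] T [-0.29  1.22 -0.01] w 0.0389 q [ 0.51  0.43 -0.16  1.03 -0.18  2.18]
[{"grip":1,"linear":[-0.006,-0.008,-0.003],"twist":-0.001}]
left 0.007 tw 0.0
```

move_arm([
  {"grip": 1, "linear": [0, 0.009, -0.004], "twist": 0},
  {"grip": 1, "linear": [0, 0.009, -0.004], "twist": 0},
  {"grip": 1, "linear": [0, 0.009, -0.003], "twist": 0},
  {"grip": 1, "linear": [0, 0.009, -0.003], "twist": 0},
  {"grip": 1, "linear": [0, 0.008, -0.003], "twist": 0},
])

```text
clock: 15.4
eef_pos: [0.48, 0.2041, 0.0796]
tool_rot: [0.499, -0.46, 0.582, -0.448]
ft_force: [-2.4, -1.4, 8.6]
grip_width: 0.0392
```

```bash
python3 -c "
from h import *
rep();planh([-.5,29.5,103],.002,1)"
```

```text
grip hs mm [ 2.2 20.3 94.4] pitch/roll/yaw [ 8.7   3.61 -0.86] +end bot [ 6.4 89.8 33.3] -end bot [  4.1 -64.3  56.9]
t15.40 p [0.48   0.2041 0.0796] az -5.1 ydir [ 0.062 -0.175 -0.983] F [-2.4 -1.4  8.6] T [0.03 0.87 0.08] w 0.0392 q [ 0.51  0.42 -0.17  1.01 -0.18  2.18]
[{"grip":1,"linear":[-0.006,-0.008,-0.002],"twist":-0.002}]
left 0.011 tw 0.0
```

The hatch is now nearly level with its −y end below the rim. I'll draw it back towards the rim, watching Fy.

move_arm([
  {"grip": 1, "linear": [0.012, 0.003, -0.002], "twist": 0},
  {"grip": 1, "linear": [0.014, 0.003, -0.002], "twist": 0},
  {"grip": 1, "linear": [0.014, 0.003, -0.001], "twist": 0},
  {"grip": 1, "linear": [0.014, 0.003, -0.001], "twist": 0},
  {"grip": 1, "linear": [0.014, 0.003, 0], "twist": 0},
])

```text
clock: 15.9
eef_pos: [0.4794, 0.1948, 0.0797]
tool_rot: [0.495, -0.462, 0.58, -0.452]
ft_force: [-2.2, 3.9, 3.5]
grip_width: 0.0387
```

```bash
python3 -c "
from h import *
rep();planh([-.5,29.5,103],.002,1)"
```

```text
grip hs mm [ 2.4 10.8 94.5] pitch/roll/yaw [ 8.05  3.77 -0.83] +end bot [ 6.7 81.  34.2] -end bot [  4.5 -73.4  56. ]
t15.90 p [0.4794 0.1948 0.0797] az -5.1 ydir [ 0.066 -0.164 -0.984] F [-2.2  3.9  3.5] T [ 1.23  0.68 -0.13] w 0.0387 q [ 0.49  0.41 -0.19  0.99 -0.18  2.16]
[{"grip":1,"linear":[-0.008,-0.006,-0.001],"twist":-0.001}]
left 0.019 tw 0.0
```

move_arm([
  {"grip": 1, "linear": [0.01, 0.003, -0.001], "twist": 0},
  {"grip": 1, "linear": [0.01, 0.003, -0.001], "twist": 0},
  {"grip": 1, "linear": [0.01, 0.003, -0.001], "twist": 0},
  {"grip": 1, "linear": [0.01, 0.003, -0.001], "twist": 0},
  {"grip": 1, "linear": [0.01, 0.003, 0], "twist": 0},
])

```text
clock: 16.4
eef_pos: [0.4792, 0.1887, 0.0794]
tool_rot: [0.492, -0.465, 0.578, -0.455]
ft_force: [-3.6, 9.5, 6.4]
grip_width: 0.0391
```

```bash
python3 -c "
from h import *
rep();planh([-.5,29.5,103],.002,1)"
```

```text
grip hs mm [ 2.7  4.6 94.3] pitch/roll/yaw [ 7.39  3.89 -0.86] +end bot [ 7.2 75.5 34.8] -end bot [  4.8 -79.2  54.9]
t16.40 p [0.4792 0.1887 0.0794] az -5.2 ydir [ 0.069 -0.153 -0.986] F [-3.6  9.5  6.4] T [ 1.85  1.23 -0.59] w 0.0391 q [ 0.47  0.39 -0.21  0.97 -0.17  2.14]
[{"grip":1,"linear":[-0.009,-0.005,-0.001],"twist":-0.002}]
left 0.025 tw 0.0
```

move_arm([
  {"grip": 1, "linear": [0, 0, -0.008], "twist": 0},
  {"grip": 1, "linear": [0, -0.002, -0.006], "twist": 0},
  {"grip": 1, "linear": [0, 0, 0], "twist": 0},
  {"grip": 1, "linear": [0.008, 0.001, 0], "twist": 0},
  {"grip": 1, "linear": [0.008, 0.001, 0], "twist": 0},
])

```text
clock: 16.9
eef_pos: [0.4786, 0.1884, 0.0806]
tool_rot: [0.489, -0.466, 0.578, -0.458]
ft_force: [-0.5, 8.0, 2.7]
grip_width: 0.039
```

```bash
python3 -c "
from h import *
rep();planh([-.5,29.5,103],.002,1)"
```

```text
grip hs mm [ 2.1  4.1 95.5] pitch/roll/yaw [ 7.01  4.16 -0.91] +end bot [ 6.8 75.4 36.4] -end bot [  4.4 -79.4  55.5]
t16.90 p [0.4786 0.1884 0.0806] az -5.2 ydir [ 0.075 -0.147 -0.986] F [-0.5  8.   2.7] T [ 1.63  0.53 -0.26] w 0.0390 q [ 0.47  0.39 -0.22  0.97 -0.17  2.14]
[{"grip":1,"linear":[-0.009,-0.004,-0.001],"twist":-0.003}]
left 0.025 tw 0.0
```

move_arm([
  {"grip": 1, "linear": [0, 0, 0], "twist": 0},
  {"grip": 1, "linear": [0, 0, 0], "twist": 0},
  {"grip": 1, "linear": [0.01, 0.002, 0], "twist": 0},
  {"grip": 1, "linear": [0.012, 0.002, 0], "twist": 0},
  {"grip": 1, "linear": [0.014, 0.002, 0], "twist": 0},
])

```text
clock: 17.4
eef_pos: [0.4786, 0.1876, 0.0817]
tool_rot: [0.485, -0.47, 0.575, -0.462]
ft_force: [-1.2, 11.1, 5.3]
grip_width: 0.0387
```

```bash
python3 -c "
from h import *
rep();planh([-.5,29.5,103],.002,1)"
```

```text
grip hs mm [ 2.2  3.2 96.6] pitch/roll/yaw [ 6.11  4.1  -0.87] +end bot [ 6.9 75.4 38.7] -end bot [  4.5 -79.7  55.3]
t17.40 p [0.4786 0.1876 0.0817] az -5.3 ydir [ 0.075 -0.131 -0.989] F [-1.2 11.1  5.3] T [ 2.16  0.65 -0.44] w 0.0387 q [ 0.46  0.38 -0.23  0.96 -0.15  2.13]
[{"grip":1,"linear":[-0.009,-0.004,-0.001],"twist":-0.003}]
left 0.025 tw 0.0
```

The −y end stays at y≈−79.5 while the arm gives, with Fy about 11 N, so that's the hidden stop. Now I'll press gently down while holding it there.

move_arm([
  {"grip": 1, "linear": [0.003, 0.008, -0.001], "twist": 0},
  {"grip": 1, "linear": [0.003, 0.009, -0.001], "twist": 0},
  {"grip": 1, "linear": [0.003, 0.009, -0.001], "twist": 0},
  {"grip": 1, "linear": [0.003, 0.009, -0.001], "twist": 0},
  {"grip": 1, "linear": [0.003, 0.009, 0], "twist": 0},
])

```text
clock: 17.9
eef_pos: [0.48, 0.1894, 0.0786]
tool_rot: [0.481, -0.472, 0.572, -0.467]
ft_force: [-3.4, 7.2, 11.5]
grip_width: 0.039
```

Run:
```python
from h import *
rep();planh([-.5,29.5,103],.002,1)
out=[]
for n,(u0,v0) in (("scene",(275,110)),("top",(105,150))):
    im,d=bot.camera(n)
    out.append(cv2.resize(np.clip(im[v0:v0+90,u0:u0+110]*1.8,0,255).astype(np.uint8),None,fx=3.6,fy=3.6,interpolation=2))
cv2.imwrite("pics/i.png",np.hstack(out))
```

```text
grip hs mm [ 3.4  4.8 93.5] pitch/roll/yaw [ 5.37  4.32 -0.73] +end bot [ 8.1 77.7 36.6] -end bot [  6.1 -77.6  51.2]
t17.90 p [0.48   0.1894 0.0786] az -5.2 ydir [ 0.08  -0.119 -0.99 ] F [-3.4  7.2 11.5] T [ 0.67  1.33 -0.08] w 0.0390 q [ 0.46  0.38 -0.24  0.94 -0.14  2.12]
[{"grip":1,"linear":[-0.009,-0.005,-0.001],"twist":-0.002}]
left 0.025 tw 0.0
```

View pics/i.png

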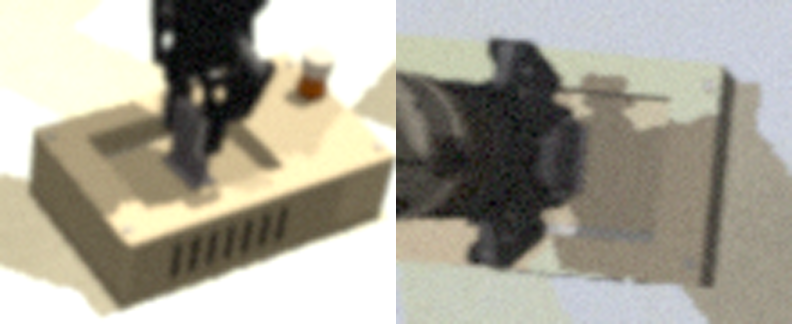

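The picture shows the hatch under both decks, with the −x ledge visible (rows ≈235), so it sits towards the +x side. I'll ease it −x, nudge it to the stop and release gently.

move_arm([
  {"grip": 1, "linear": [0, -0.003, -0.01], "twist": 0},
  {"grip": 1, "linear": [0, -0.001, -0.01], "twist": 0},
  {"grip": 1, "linear": [0.006, 0, -0.004], "twist": 0},
  {"grip": 1, "linear": [0.007, 0.001, 0], "twist": 0},
  {"grip": 1, "linear": [0, 0, 0], "twist": 0},
])

```text
clock: 18.5
eef_pos: [0.4777, 0.1889, 0.0803]
tool_rot: [0.479, -0.471, 0.573, -0.47]
ft_force: [1.5, 1.9, -0.0]
grip_width: 0.0389
```

```bash
python3 -c "
from h import *
rep();planh([-.5,29.5,103],.002,1)"
```

```text
grip hs mm [ 1.   4.1 95.2] pitch/roll/yaw [ 5.11  4.66 -0.72] +end bot [ 6.  77.3 38.7] -end bot [  4.  -78.1  52.5]
t18.50 p [0.4777 0.1889 0.0803] az -5.2 ydir [ 0.087 -0.115 -0.99 ] F [ 1.5  1.9 -0. ] T [ 0.44 -0.08  0.07] w 0.0389 q [ 0.46  0.37 -0.25  0.93 -0.14  2.12]
[{"grip":1,"linear":[-0.009,-0.004,-0],"twist":-0.002}]
left 0.025 tw 0.0
```

move_arm([
  {"grip": 0.52, "linear": [0, 0, 0], "twist": 0},
  {"grip": 0.5, "linear": [0, 0, 0], "twist": 0},
  {"grip": 0.48, "linear": [0, 0, 0], "twist": 0},
  {"grip": 0.42, "linear": [0, 0, 0], "twist": 0},
  {"grip": 0.38, "linear": [0, 0, 0], "twist": 0},
])

```text
clock: 19.0
eef_pos: [0.4757, 0.1854, 0.0782]
tool_rot: [0.481, -0.471, 0.574, -0.466]
ft_force: [0.2, 0.9, -0.8]
grip_width: 0.0528
```

```bash
python3 -c "
from h import *
plan(np.array(bot.get_obs()['eef_pos'])+[0,0,.06],None,.02,5,.3)"
```

```text
t19.00 p [0.4757 0.1854 0.0782] az -5.3 ydir [ 0.082 -0.121 -0.989] F [ 0.2  0.9 -0.8] T [0.13 0.13 0.01] w 0.0528 q [ 0.46  0.37 -0.25  0.93 -0.15  2.12]
[{"grip":0.3,"linear":[0.011,-0.099,0.009],"twist":0},{"grip":0.3,"linear":[0.011,-0.099,0.009],"twist":0},{"grip":0.3,"linear":[0.011,-0.099,0.009],"twist":0},{"grip":0.3,"linear":[0,0,0],"twist":0},{"grip":0.3,"linear":[0,0,0],"twist":0}]
left 0.0 tw 0.0
```

move_arm([
  {"grip": 0.3, "linear": [0.006, -0.08, 0.004], "twist": 0},
  {"grip": 0.2, "linear": [0.011, -0.15, 0.009], "twist": 0},
  {"grip": 0.2, "linear": [0.011, -0.2, 0.009], "twist": 0},
  {"grip": 0.2, "linear": [0.1, -0.2, -0.08], "twist": 0},
  {"grip": 0.2, "linear": [0.18, -0.05, -0.15], "twist": 0},
])

```text
clock: 19.5
eef_pos: [0.414, 0.1434, 0.216]
tool_rot: [0.487, -0.472, 0.572, -0.462]
ft_force: [0.2, -1.0, 0.4]
grip_width: 0.0684
```

move_arm([
  {"grip": 0.2, "linear": [0.2, 0, -0.12], "twist": 0},
  {"grip": 0.2, "linear": [0.2, 0, -0.12], "twist": 0},
  {"grip": 0.2, "linear": [0.2, 0, -0.1], "twist": 0},
  {"grip": 0.2, "linear": [0.2, 0, -0.05], "twist": 0},
  {"grip": 0.2, "linear": [0.1, 0, 0], "twist": 0},
])

```text
clock: 20.0
eef_pos: [0.3093, -0.033, 0.233]
tool_rot: [0.49, -0.47, 0.571, -0.462]
ft_force: [0.0, -0.6, 0.3]
grip_width: 0.0684
```

Run:
```python
from h import *
np.set_printoptions(precision=4,suppress=True)
plan([.4,0,.2],None)
D=[];
for i in range(3):
    im,d=bot.camera("top"); D.append(d)
d=np.median(D,0); np.savez("top2.npz",p=im,d=d); W=(cloud("top",d)-ORG)@HR
x,y,z=W[...,0],W[...,1],W[...,2]
def fit(m,n):
    P=W[m]; 
    for _ in range(3):
        A=np.c_[P[:,:2],np.ones(len(P))]; c=np.linalg.lstsq(A,P[:,2],rcond=None)[0]; r=P[:,2]-A@c; P=P[abs(r)<max(2.5*r.std(),.001)]
    print(n,len(P),"slope x,y rad",c[:2],"z0 %.4f"%c[2],"std %.4f"%r.std())
ok=d>0
fit(ok&(abs(x)<.04)&(abs(y)<.055)&(z<.057)&(z>.03)&~((abs(x)<.03)&(abs(y)<.02)),"plate")
fit(ok&(y>.07)&(y<.115)&(abs(x)<.07)&(z>.06)&(z<.08),"deck"); fit(ok&(y>-.09)&(y<-.066)&(abs(x)<.07)&(z>.06)&(z<.08),"rim")
m=ok&(z>.085)&(z<.12)&(abs(x)<.035)&(abs(y)<.04); print("rib top",m.sum(),W[m].mean(0), np.percentile(W[m],[2,98],axis=0))
c=np.clip(im[140:245,70:215]*1.8,0,255).astype(np.uint8); cv2.imwrite("pics/j.png",cv2.resize(c,None,fx=5,fy=5,interpolation=2))
```

```text
t20.00 p [ 0.3093 -0.033   0.233 ] az -4.8 ydir [ 0.067 -0.131 -0.989] F [ 0.  -0.6  0.3] T [0.06 0.01 0.08] w 0.0684 q [ 0.02 -0.2  -0.45  1.25 -0.13  1.68]
[{"grip":0,"linear":[-0.102,0.078,0.191],"twist":0},{"grip":0,"linear":[-0.102,0.078,0.191],"twist":0},{"grip":0,"linear":[-0.022,0.017,0.042],"twist":0},{"grip":0,"linear":[0,0,0],"twist":0},{"grip":0,"linear":[0,0,0],"twist":0}]
left 0.0 tw 0.0
plate 982 slope x,y rad [0.0011 0.0001] z0 0.0436 std 0.0010
deck 1087 slope x,y rad [-0.0004 -0.0025] z0 0.0679 std 0.0010
rim 574 slope x,y rad [-0.0011 -0.0039] z0 0.0674 std 0.0009
rib top 124 [0.001  0.0035 0.1005] [[-0.0181 -0.0008  0.0858]
 [ 0.0205  0.0107  0.1056]]
```

View pics/j.png

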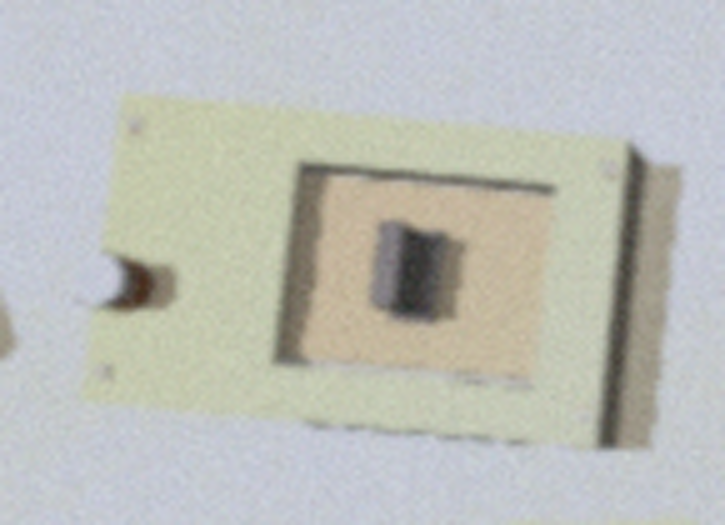

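The hatch is flat: slope is about 0.001 rad, and perched it would be about 0.03. Its top is 24.3 mm below the deck where 24 mm is nominal, so the underside is about 39.8 mm. It's centred at about (1, 4) mm and the arm is clear. Handing in.

```bash
python3 -c "
from workcell import bot
print(bot.job_done())"
```

```text
the job is handed in; nothing more can be done
None
```

The hatch is refitted and lies flat on its ledges under both decks, and the job is handed in at about 20 s of the 48 s allowed.

**How it was done:** I pinched the rib across its 40 mm length instead of along y as you described. The moves offer no direct tilt, so I pushed the arm past its reach limit to lean the tool about 8°. I then slid the +y end deep under the wide deck and lowered the hatch, letting it pivot in the pads. Finally I drew it back until it met the hidden stop, eased it sideways and let go.

**Last checks (top camera):**
- **Level:** the plate's slope is about 0.001 rad, or about 0.003 rad measured against the deck. It would be about 0.03 rad if still perched on the shoulder.
- **Height:** the underside is at about 39.8 mm, taking the deck top as the 69 mm reference.
- **Position:** the grip's centre is at about x +1 mm, y +4 mm from the opening's centre.
- **Forces:** the wrist readings at the end of each move stayed at or below about 15 N (weight allowed for). Peaks between readings were not seen.
- **Surroundings:** the vial was still standing on the deck in the last picture. I felt no contact with anything else, but I did not re-measure the other items. The arm is clear of everything.

**What disagreed:** the two cameras differed by about 6 mm in x. I relied on the top camera, which matched the arm's own position. The tool also picked up 2 to 5° of unwanted sideways lean near the housing, but the hatch levelled itself on release.

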